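# Move four sample bottles from the block heater to the tray in reverse order

## Robot

A 7-joint arm with a two-finger parallel gripper is mounted at the origin on the work surface. World frame = base frame: x ahead of the robot, y to its left, z up, the work surface at z = 0. Lengths are in m, angles in rad, forces in N, time in s.
With the tool pointing down it reaches from about 0.35 to 0.9 m from the base axis. Payload 8.1 kg.
Tool frame: the origin (TCP) lies between the finger pads; the fingertips stand 25 mm ahead of it and the grasp point (between the pads) lies 6 mm ahead of it; z points along the fingers, y is the direction in which the jaws open and shut (so a half turn about z gives the same grasp; the last joint's range is limited). The gripper opens to 92 mm and grips with 3 to 60 N. Pads are 19 mm wide; open, the fingers measure 130 mm over their backs; the gripper's body (75 mm by 190 mm) begins 47 mm behind the grasp point.
Start: joints at [1.126, 0.434, 0.025, 1.573, -0.012, 1.134, -0.075], TCP at [0.209, -0.589, 0.212] pointing down, gripper open.
Joint ranges: [-2.62, 2.62], [-0.44, 2.09], [-1.27, 1.32], [0.08, 2.57], [-1.32, 4.46], [0.12, 2], [-2.74, 2.74]. Speed limits (rad/s): [2.22, 2.22, 3.01, 3.01, 3.14, 3.14, 3.14].

## Interface

Orientations are given as a rotation vector (axis times angle).
In Python, from plant import r gives the robot as it stands. The module is installed in compiled form; this text tells all that it offers.
- The arm moves only by the tool carry_out, never from a script. Its argument "plan" is a list of rows, each an object with "delta_pos": the shift along the tool's x, y, z in mm, a list of three; "delta_rot": the turn, a rotation vector about the tool's x, y, z in rad, a list of three. A call has exactly 10 rows; each row is the pose to reach, as a shift and turn from the pose commanded when the call began, along the tool's axes at that moment; what a row does not reach only later rows make up. A row lasts 1/8 s, in which the tool goes at most 62.5 mm and 10.7 degrees, less where a joint would pass 70% of its speed; a pose out of reach is approached as far as the arm can. A call with a gripper value outside its range is refused whole. "gripper" is the finger opening in mm, from 0 to 91.8, set as the call begins (left out, the last holds). The fingers move at their own pace and stop on an object; "grip_force" is the grip in N (left out, the last holds). Time passes only in rows, so rows that repeat a pose let the fingers close, or fill a call up. It gives the time, the measured TCP pose, the force and the opening at its end, in the units of the state.
- r.get_obs(): the state, without advancing time (a new reading comes with each control period).
- r.capture(name): name is "scene" or "top" or "wrist"; returns the picture (400x640x3 uint8, red, green, blue); there is no depth.
- r.camera_params(name): a dict with "camera_matrix" (3x3 intrinsics, pixels), "k1" (the pictures are not rectified: a ray, as slopes to the right and down, at radius r is drawn at 1 + k1 r^2 times it, then the intrinsics apply), "pose" (4x4, takes a point from camera to world coordinates). Camera axes: x right, y up, looking along -z (the intrinsics and any distortion apply to the point x, -y, -z); pixel columns grow to the right and rows downward; lengths in m; the calibration is good to about 2 mm. A picture is of the moment at which its call begins: read the wrist's pose just before it. camera_params takes no time and is no camera call; for the wrist camera it gives the pose at the moment of the call.
- r.close_job(): hands the job in, once; it reports no verdict.
The state is a dict: "t": time; "joint_pos": joint angles; "joint_vel": joint speeds; "effort": joint torques, N m; "eef_pos": TCP position; "orientation": TCP orientation; "contact_force": force on the tool from outside, world axes, zero at the start; "moment": the same for the moment, N m; "width": finger opening in m.
Only numpy, scipy, OpenCV 4.12 (cv2) and the standard library are available. Lean on these libraries where they do the work, as an engineer would, in place of code of your own. Each camera call takes 0.05 s, during which the arm holds its last target.

## Task

Move the four small bottles from the blue block heater into the four compartments of the white tray, in reverse order: the one nearest the heater's white control panel goes into the compartment farthest from the tray's black handle, the next one into the next compartment, and so on, so that the one farthest from the panel ends up beside the handle. Keep each bottle upright all the while, and leave one standing on the floor of each compartment.

Things in the scene. Friction and masses are not known exactly. Their poses are not given: they have to be found in the camera images.
- jar: squat round screw-top jar, amber glass 36 mm diameter, white cap of the same diameter from 36 mm up, 52 mm high in all; 70 g nominal. Loose. Origin: centre of its underside, z up. At the start it stands upright in the middle of block_jar, underside 28 mm above the bench.
- slim: slim round amber vial, body 22 mm diameter and 52 mm high, white cap 17 mm diameter on it, 66 mm high in all; 30 g nominal. Loose. Origin: centre of its underside, z up. At the start it stands upright in the middle of block_slim, underside 28 mm above the bench.
- dropper: round dropper bottle, amber body 30 mm diameter and 48 mm high, tapering to a white collar 20 mm diameter with a thin dark rubber teat on top, 76 mm high in all; 50 g nominal. Loose. Origin: centre of its underside, z up. At the start it stands upright in the middle of block_dropper, underside 28 mm above the bench.
- square: square-bodied amber bottle, 30 x 30 mm body 48 mm high (sides along its x and y, which start parallel to the heater's x and y), round white cap 24 mm diameter, 62 mm high in all; 60 g nominal. Loose. Origin: centre of its underside, z up. At the start it stands upright in the middle of block_square, underside 28 mm above the bench.
- block_jar: fixed open aluminium cup block, 55.5 mm square, 16 mm high, in which the jar stands at the start: one of four identical ones in a row on the heater, in varying order; it marks the jar's old place. Origin: centre of its underside, 22 mm above the bench; walls 3 mm, inner floor 28 mm and rim 38 mm above the bench.
- block_slim: fixed open aluminium cup block, 55.5 mm square, 16 mm high, in which the slim stands at the start: one of four identical ones in a row on the heater, in varying order; it marks the slim's old place. Origin: centre of its underside, 22 mm above the bench; walls 3 mm, inner floor 28 mm and rim 38 mm above the bench.
- block_dropper: fixed open aluminium cup block, 55.5 mm square, 16 mm high, in which the dropper stands at the start: one of four identical ones in a row on the heater, in varying order; it marks the dropper's old place. Origin: centre of its underside, 22 mm above the bench; walls 3 mm, inner floor 28 mm and rim 38 mm above the bench.
- block_square: fixed open aluminium cup block, 55.5 mm square, 16 mm high, in which the square stands at the start: one of four identical ones in a row on the heater, in varying order; it marks the square's old place. Origin: centre of its underside, 22 mm above the bench; walls 3 mm, inner floor 28 mm and rim 38 mm above the bench.
- heater: slim blue block heater, fixed, any yaw; 86 (x) by 292 (y) by 22 mm high, white control panel with two blue round buttons at its +y end (panel centre y = +144 mm). Origin: at bench level under the middle of the row of four blocks, which stand at y = +84, +28, -28, -84 mm, x = 0, in its frame.
- tray: white plastic tray, fixed, any yaw, with a row of four open compartments 52 by 52 mm inside with grey floors, and a black loop handle (38 mm high, at y = +140 mm) on a flat end plate at its +y end. Origin: at bench level under the middle of the row. Compartment centres: y = +84, +28, -28, -84 mm, x = 0 in its frame; walls 4 mm, inner floor 6 mm and rim 18 mm above the bench.
Mind the look-alikes: they are no part of the job. What is shaped like the square but pink or red is not meant.

How it is judged:
By the outcome, as a careful person would: the job done as asked, in the order asked, and still so for the second after the job is handed in, with the robot touching nothing.
It also fails if it takes over 106 s, if anything falls off the work surface, if the arm or the gripper's body presses on something with over 40 N, if the wrist force passes 120 N, or if a joint passes its speed limit or range.

## Working session

There is one attempt and no reset: what is moved stays moved. The work goes in short steps, Python scripts to look and compute and a tool call to move; the robot and the scene stay as the last step left them, time stands still between calls to the robot, and variables do not carry over. Pictures are saved under pics/ and viewed, and the job is handed in when it is done.

Besides the shell and the picture viewer there is one more tool, called after "Call:" in YAML: its name, and indented under it one key for each argument. carry_out: Moves the arm, as the interface text tells. Its arguments: {"type":"object","properties":{"plan":{"type":"array","items":{"type":"object","properties":{"delta_pos":{"type":"array","items":{"type":"number"}},"delta_rot":{"type":"array","items":{"type":"number"}}}}},"gripper":{"type":"number"},"grip_force":{"type":"number"}},"required":["plan"]}

```bash
mkdir -p pics
python3 - <<'E'
from plant import r
import cv2,numpy as np
o=r.get_obs();print(o)
for n in ("scene","top"):
    im=r.capture(n);cv2.imwrite(f"pics/{n}0.png",im[:,:,::-1]);p=r.camera_params(n);print(n,p)
E
```

```text
{'t': 0.0, 'joint_pos': array([ 1.12642371,  0.43522444,  0.02499736,  1.57406485, -0.0115972 ,
        1.13399889, -0.07508628]), 'joint_vel': array([-0.00013327,  0.00037644,  0.00195186,  0.00065831,  0.00055385,
       -0.00078619, -0.00190749]), 'effort': array([ 1.54472647e-03, -6.67846942e+01,  9.85511206e-01, -3.14451957e+01,
       -6.05343212e-02,  4.29864856e-02,  1.98214002e-04]), 'eef_pos': array([ 0.20923086, -0.58838809,  0.21095684]), 'orientation': array([-3.09438150e+00, -5.33873349e-01,  6.49822390e-04]), 'contact_force': array([ 0.31326005, -0.99092187, -0.36311745]), 'moment': array([-0.02723796,  0.00138111, -0.05310421]), 'width': 0.09155871234913095}
scene {'camera_matrix': array([[405.09797412,   0.        , 323.54220675],
       [  0.        , 405.09797412, 201.53647536],
       [  0.        ,   0.        ,   1.        ]]), 'k1': -0.03575448945269762, 'pose': array([[ 0.16219073, -0.62272945,  0.76544249,  1.2762422 ],
       [ 0.98671357,  0.09487286, -0.1318919 , -0.1011381 ],
       [ 0.00951325,  0.77666413,  0.62984309,  0.61778237],
       [ 0.        ,  0.        ,  0.        ,  1.        ]])}
top {'camera_matrix': array([[514.92597984,   0.        , 316.54293146],
       [  0.        , 514.92597984, 204.56948919],
       [  0.        ,   0.        ,   1.        ]]), 'k1': -0.17196199128282583, 'pose': array([[ 0.01464432,  0.99224523, -0.12342997,  0.45560142],
       [-0.99982699,  0.01594723,  0.00957445,  0.05233866],
       [ 0.01146857,  0.1232684 ,  0.9923071 ,  1.36857331],
       [ 0.        ,  0.        ,  0.        ,  1.        ]])}
```

View pics/scene0.png

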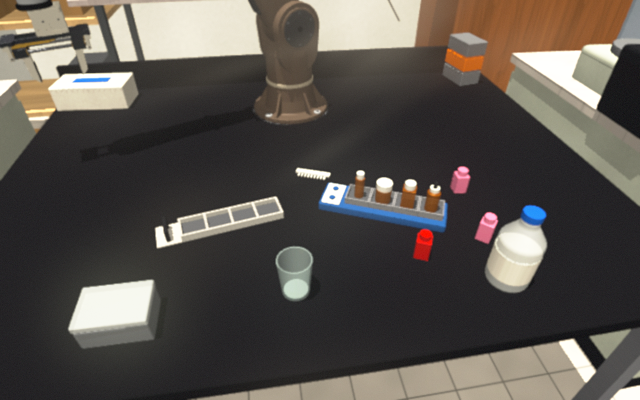

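View pics/top0.png

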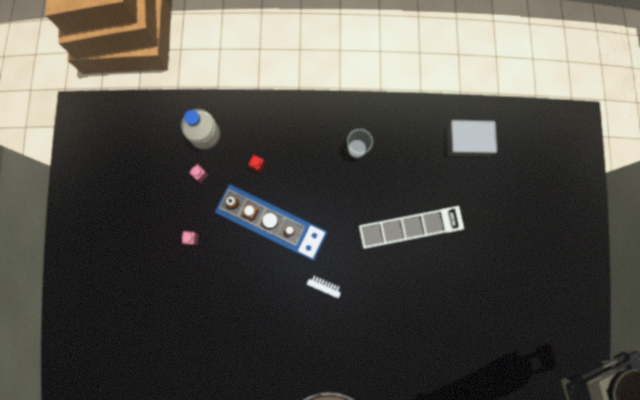

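The top view shows the heater with its panel at about (312,242), and going away from the panel slim (289,230), jar (269,220), square (249,211) and dropper (231,201). The tray's handle is at (453,217). The pink and red square look-alikes at (198,172), (256,162) and (189,238) stand off the heater, so they are not meant. I'll enlarge both areas to confirm.

Run:
```python
import cv2,numpy as np
t=cv2.imread("pics/top0.png");s=cv2.imread("pics/scene0.png")
a=cv2.resize(t[175:275,205:335],None,fx=6,fy=6,interpolation=cv2.INTER_CUBIC)
b=cv2.resize(t[195:260,350:475],None,fx=6,fy=6,interpolation=cv2.INTER_CUBIC)
c=cv2.resize(s[160:240,310:460],None,fx=5,fy=5,interpolation=cv2.INTER_CUBIC)
for n,i in zip("abc",(a,b,c)):cv2.imwrite(f"pics/crop_{n}.png",i)
```

```text
(no output)
```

View pics/crop_a.png

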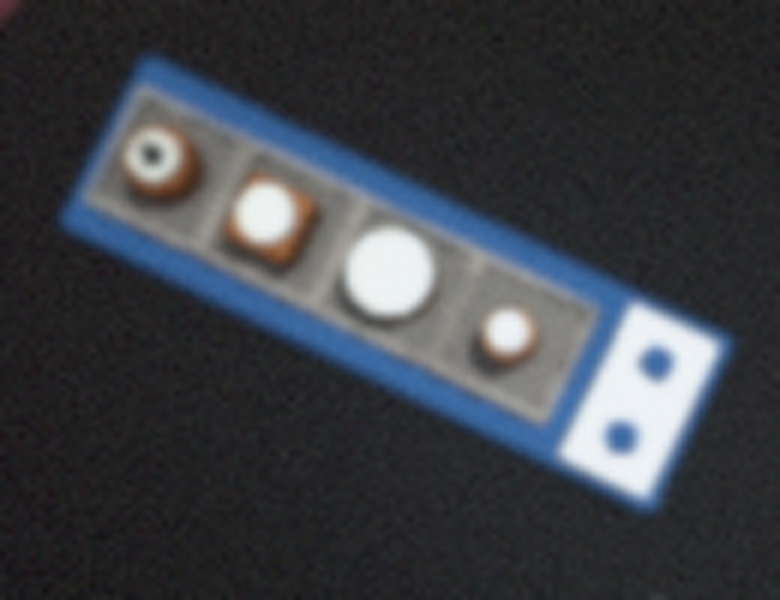

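View pics/crop_b.png

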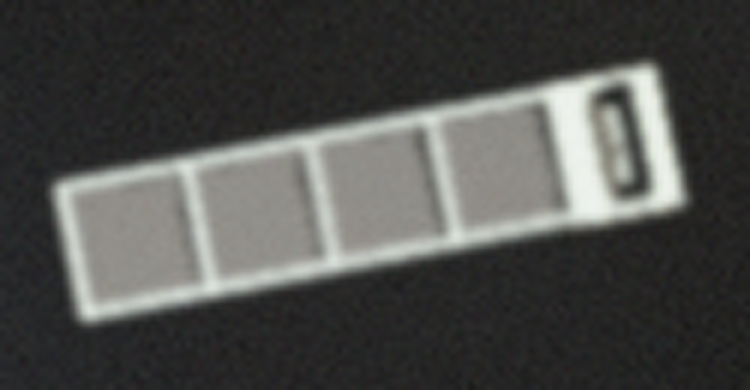

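View pics/crop_c.png

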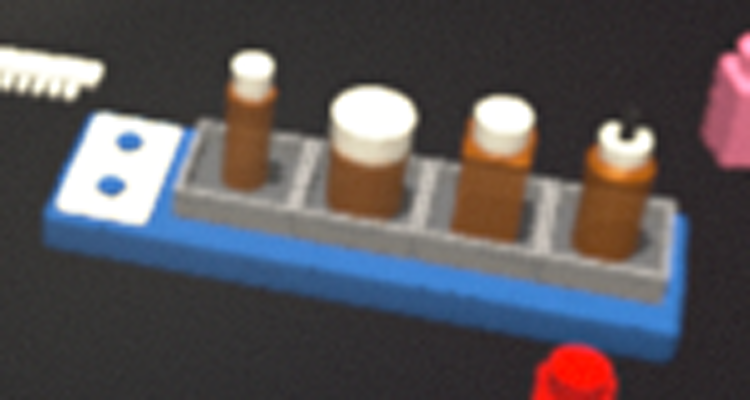

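```bash
cat > h.py <<'E'
import numpy as np,cv2
from scipy.optimize import least_squares
from scipy.spatial.transform import Rotation as R
from plant import r
def proj(P,p):
    P=np.atleast_2d(P);T=np.linalg.inv(p["pose"]);q=P@T[:3,:3].T+T[:3,3]
    a=q[:,0]/-q[:,2];b=-q[:,1]/-q[:,2];k=1+p["k1"]*(a*a+b*b);K=p["camera_matrix"]
    return np.c_[K[0,0]*a*k+K[0,2],K[1,1]*b*k+K[1,2]]
def loc(v,L):
    c,s=np.cos(v[2]),np.sin(v[2]);L=np.atleast_2d(L)/1000.
    return np.c_[v[0]+c*L[:,0]-s*L[:,1],v[1]+s*L[:,0]+c*L[:,1],L[:,2]]
def ray(uv,p,z):
    K=p["camera_matrix"];f=lambda xy:(proj([[xy[0],xy[1],z]],p)[0]-uv)
    return least_squares(f,[.6,0]).x
E
python3 - <<'E'
from h import *
p=r.camera_params("top")
def fit(L,px,x0):
    s=least_squares(lambda v:(proj(loc(v,L),p)-px).ravel(),x0);print(s.x,np.round(s.fun.reshape(-1,2),1).tolist());return s.x
ha=np.array([[145,88],[600,303],[548,422],[85,204]])/6+[205,175]-.4
h=fit([[-27.75,-111.75,38],[-27.75,111.75,38],[27.75,111.75,38],[27.75,-111.75,38]],ha,[.6,.1,2.7])
ta=np.array([[55,185],[82,322],[545,103],[570,210]])/6+[350,195]-.4
t=fit([[-30,-114,18],[30,-114,18],[-26,110,18],[26,110,18]],ta,[.6,-.2,3.3])
print("blocks",loc(h,[[0,y,0] for y in(84,28,-28,-84)]).round(4).tolist())
print("comps",loc(t,[[0,y,0] for y in(-84,-28,28,84)]).round(4).tolist())
for n,uv,z in(("slim",(507,331),.094),("jar",(389,271),.080),("sq",(264,212),.090),("dr",(153,154),.104)):
    print(n,ray(np.array(uv)/6+[205,175]-.4,p,z))
ps=r.camera_params("scene")
print(proj(loc(t,[[-30,-114,18],[30,-114,18]]),ps),proj(loc(h,[[0,84,94],[0,28,80],[0,-28,90],[0,-84,104]]),ps))
E
```

```text
[0.58664104 0.18147305 2.71876205] [[-0.7, 0.0], [0.6, 0.4], [0.1, -0.1], [0.0, -0.3]]
[ 0.56325507 -0.19019674  3.34806022] [[-0.1, 0.3], [-0.1, -0.2], [0.1, -0.6], [0.1, 0.6]]
blocks [[0.5522, 0.1049, 0.0], [0.5752, 0.1559, 0.0], [0.5981, 0.207, 0.0], [0.6211, 0.2581, 0.0]]
comps [[0.546, -0.108, 0.0], [0.5575, -0.1628, 0.0], [0.569, -0.2176, 0.0], [0.5805, -0.2724, 0.0]]
slim [0.55008326 0.10717485]
jar [0.57548482 0.15776685]
sq [0.59837995 0.2098412 ]
dr [0.62021856 0.25507702]
[[283.12972637 211.56141543]
 [275.86813218 196.27213232]] [[359.46632883 173.25918848]
 [383.56180832 182.26074201]
 [409.24118107 182.67602426]
 [436.18685189 181.62154454]]
```

```bash
cat >> h.py <<'E'
H=(0.58664,0.18147,2.71876);T=(0.56326,-0.19020,3.34806)
HY=dict(slim=84,jar=28,sq=-28,dr=-84);TY=dict(slim=-84,jar=-28,sq=28,dr=84)
def go(x,y,z,jaw):
    o=r.get_obs();Rm=R.from_rotvec(o["orientation"]);M=Rm.as_matrix()
    jaw=jaw
    best=None
    for k in(0,np.pi):
        yv=np.array([np.cos(jaw+k),np.sin(jaw+k),0]);zv=np.array([0,0,-1.]);Rt=np.c_[np.cross(yv,zv),yv,zv]
        d=R.from_matrix(M.T@Rt).as_rotvec()
        if best is None or np.linalg.norm(d)<np.linalg.norm(best):best=d
    print("t",round(o["t"],2),"pos",o["eef_pos"].round(4),"w",round(o["width"]*1000,1),"F",o["contact_force"].round(1))
    print("  dpos",((M.T@(np.array([x,y,z])-o["eef_pos"]))*1000).round(1),"drot",best.round(3))
def at(which,n,z):
    v,Y=(H,HY) if which=="H" else (T,TY)
    p=loc(v,[[0,Y[n],0]])[0];go(p[0],p[1],z,v[2])
E
python3 -c "
from h import *
at('H','slim',.19)
o=r.get_obs();print(R.from_rotvec(o['orientation']).as_matrix().round(3))"
```

```text
t 0.1 pos [ 0.2093 -0.5884  0.2111] w 91.6 F [0.2 0.6 0.1]
  dpos [ 555.4 -538.3   21.7] drot [-0.001 -0.    -0.806]
[[ 0.942  0.335 -0.001]
 [ 0.335 -0.942  0.001]
 [-0.    -0.001 -1.   ]]
```

Call:
carry_out:
  plan:
    - {"delta_pos": [20, -20, 0], "delta_rot": [0, 0, -0.05]}
    - {"delta_pos": [58, -56, 2], "delta_rot": [0, 0, -0.12]}
    - {"delta_pos": [98, -95, 4], "delta_rot": [0, 0, -0.2]}
    - {"delta_pos": [138, -134, 6], "delta_rot": [0, 0, -0.28]}
    - {"delta_pos": [178, -173, 8], "delta_rot": [0, 0, -0.36]}
    - {"delta_pos": [218, -212, 10], "delta_rot": [0, 0, -0.44]}
    - {"delta_pos": [258, -251, 12], "delta_rot": [0, 0, -0.52]}
    - {"delta_pos": [298, -290, 14], "delta_rot": [0, 0, -0.6]}
    - {"delta_pos": [338, -329, 16], "delta_rot": [0, 0, -0.68]}
    - {"delta_pos": [375, -365, 18], "delta_rot": [0, 0, -0.75]}
  gripper: 90
  grip_force: 20

```text
t: 1.35
eef_pos: [0.4409, -0.1175, 0.1937]
orientation: [2.683, 1.635, 0.0]
contact_force: [1.5, 0.1, 0.4]
width: 0.0901
```

```bash
python3 -c "
from h import *
at('H','slim',.19);print(r.get_obs()['joint_pos'])"
```

```text
t 1.35 pos [ 0.4409 -0.1175  0.1937] w 90.1 F [1.5 0.1 0.4]
  dpos [248.6  -3.1   3.6] drot [ 0.     0.    -0.053]
[ 0.48481031  0.21149665 -0.39939534  1.96466983  0.09828513  0.98378211
 -0.43744143]
```

Call:
carry_out:
  plan:
    - {"delta_pos": [40, 0, 1], "delta_rot": [0, 0, -0.02]}
    - {"delta_pos": [90, -1, 2], "delta_rot": [0, 0, -0.04]}
    - {"delta_pos": [140, -2, 3], "delta_rot": [0, 0, -0.053]}
    - {"delta_pos": [190, -3, 3.6], "delta_rot": [0, 0, -0.053]}
    - {"delta_pos": [225, -3, 3.6], "delta_rot": [0, 0, -0.053]}
    - {"delta_pos": [242, -3, 3.6], "delta_rot": [0, 0, -0.053]}
    - {"delta_pos": [248.6, -3, 3.6], "delta_rot": [0, 0, -0.053]}
    - {"delta_pos": [248.6, -3, 3.6], "delta_rot": [0, 0, -0.053]}
    - {"delta_pos": [248.6, -3, 3.6], "delta_rot": [0, 0, -0.053]}
    - {"delta_pos": [248.6, -3, 3.6], "delta_rot": [0, 0, -0.053]}

```text
t: 2.6
eef_pos: [0.5522, 0.1016, 0.1902]
orientation: [2.642, 1.699, -0.0]
contact_force: [-0.3, 1.0, -0.4]
width: 0.0899
```

Run:
```python
from h import *
at('H','slim',.070)
p=r.camera_params("wrist");im=r.capture("wrist")
for n,z in(("slim",.094),("jar",.080),("sq",.090),("dr",.076)):
    b=loc(H,[[0,HY[n],0]])[0]; print(n,proj([[b[0],b[1],z],[b[0],b[1],.028]],p).round(1).tolist())
cs=proj(loc(H,[[s*27.75,y,38] for y in(111.75,56,0) for s in(-1,1)]),p);print(cs.round(0).tolist())
for c in cs: cv2.drawMarker(im,tuple(int(v) for v in c),(0,255,0),0,8,1)
cv2.imwrite("pics/w1.png",im[:,:,::-1])
```

```text
t 2.6 pos [0.5522 0.1016 0.1902] w 89.9 F [-0.3  1.  -0.4]
  dpos [  3.   -1.5 120.2] drot [ 0.     0.    -0.005]
slim [[317.7, 193.0], [318.1, 179.9]]
jar [[317.5, 134.1], [317.8, 132.4]]
sq [[317.0, 70.7], [317.5, 80.6]]
dr [[316.7, 6.0], [317.1, 24.1]]
[[341.0, 204.0], [295.0, 204.0], [342.0, 158.0], [294.0, 158.0], [343.0, 106.0], [292.0, 107.0]]
```

View pics/w1.png

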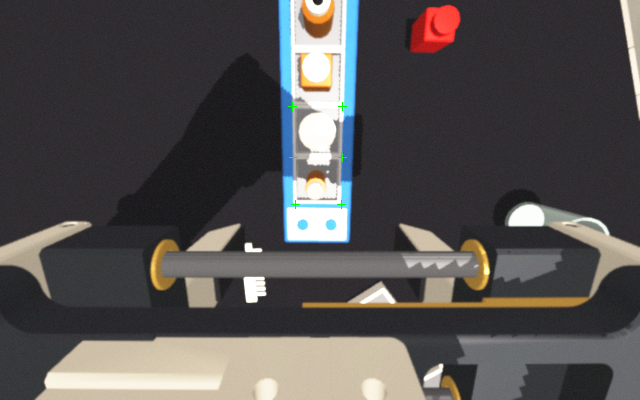

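Run:
```python
import cv2
i=cv2.imread("pics/w1.png");cv2.imwrite("pics/w1c.png",cv2.resize(i[100:240,270:370],None,fx=4,fy=4,interpolation=2))
```

```text
(no output)
```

View pics/w1c.png

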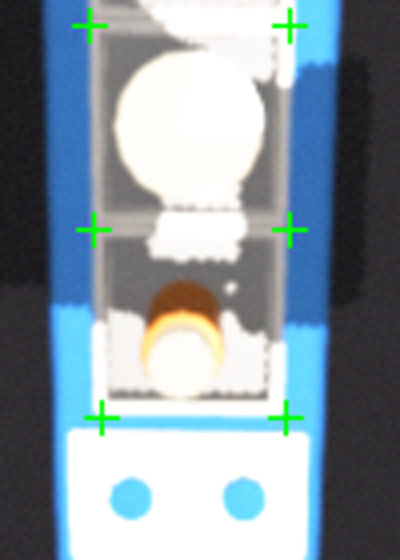

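```bash
sed -i 's/^H=(0.58664,0.18147/H=(0.58660,0.18370/' h.py; python3 -c "
from h import *
at('H','slim',.070)"
```

```text
t 2.65 pos [0.5523 0.1018 0.1902] w 90.1 F [0.  0.4 1. ]
  dpos [  4.8  -2.4 120.2] drot [ 0.     0.    -0.004]
```

Call:
carry_out:
  plan:
    - {"delta_pos": [4.8, -2.4, 5], "delta_rot": [0, 0, 0]}
    - {"delta_pos": [4.8, -2.4, 25], "delta_rot": [0, 0, 0]}
    - {"delta_pos": [4.8, -2.4, 50], "delta_rot": [0, 0, 0]}
    - {"delta_pos": [4.8, -2.4, 75], "delta_rot": [0, 0, 0]}
    - {"delta_pos": [4.8, -2.4, 95], "delta_rot": [0, 0, 0]}
    - {"delta_pos": [4.8, -2.4, 110], "delta_rot": [0, 0, 0]}
    - {"delta_pos": [4.8, -2.4, 117], "delta_rot": [0, 0, 0]}
    - {"delta_pos": [4.8, -2.4, 120.2], "delta_rot": [0, 0, 0]}
    - {"delta_pos": [4.8, -2.4, 120.2], "delta_rot": [0, 0, 0]}
    - {"delta_pos": [4.8, -2.4, 120.2], "delta_rot": [0, 0, 0]}

```text
t: 3.9
eef_pos: [0.5526, 0.1082, 0.0705]
orientation: [2.641, 1.701, 0.002]
contact_force: [0.6, 0.4, 0.3]
width: 0.0899
```

Call:
carry_out:
  plan:
    - {"delta_pos": [0, 0, 0]}
    - {"delta_pos": [0, 0, 0]}
    - {"delta_pos": [0, 0, 0]}
    - {"delta_pos": [0, 0, 0]}
    - {"delta_pos": [0, 0, 0]}
    - {"delta_pos": [0, 0, 0]}
    - {"delta_pos": [0, 0, 0]}
    - {"delta_pos": [0, 0, 0]}
    - {"delta_pos": [0, 0, 0]}
    - {"delta_pos": [0, 0, 0]}
  gripper: 10
  grip_force: 15

```text
invalid input
```

Run:
```python
from h import *
at('H','slim',.19)
im=r.capture("scene");cv2.imwrite("pics/s2.png",cv2.resize(im[110:260,290:490],None,fx=4,fy=4)[:,:,::-1])
im=r.capture("wrist");cv2.imwrite("pics/w2.png",im[:,:,::-1])
```

```text
t 3.9 pos [0.5526 0.1082 0.0705] w 89.9 F [0.6 0.4 0.3]
  dpos [-1.100e+00  1.000e-01 -1.195e+02] drot [ 0.001 -0.001 -0.003]
```

View pics/s2.png

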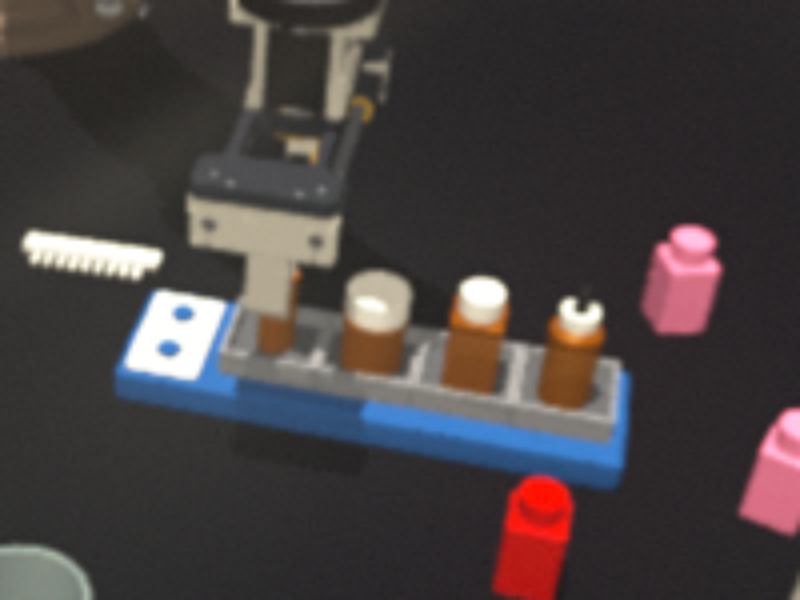

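View pics/w2.png

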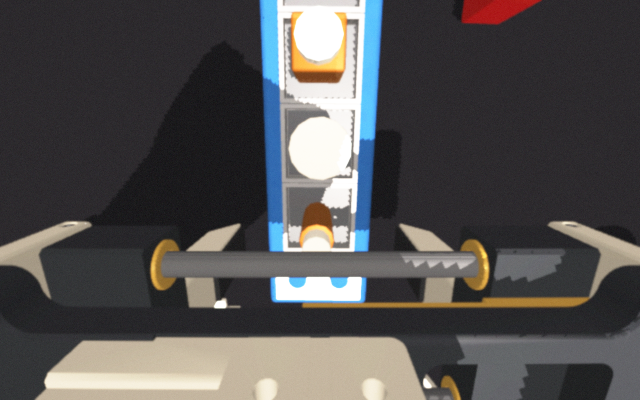

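The slim vial stands between the open fingers, with its body at about (317,225) in the wrist view. The close call was refused because its rows had no delta_rot, so I'll close now.

Call:
carry_out:
  plan:
    - {"delta_pos": [-1, 0, 0], "delta_rot": [0, 0, 0]}
    - {"delta_pos": [-1, 0, 0], "delta_rot": [0, 0, 0]}
    - {"delta_pos": [-1, 0, 0], "delta_rot": [0, 0, 0]}
    - {"delta_pos": [-1, 0, 0], "delta_rot": [0, 0, 0]}
    - {"delta_pos": [-1, 0, 0], "delta_rot": [0, 0, 0]}
    - {"delta_pos": [-1, 0, 0], "delta_rot": [0, 0, 0]}
    - {"delta_pos": [-1, 0, 0], "delta_rot": [0, 0, 0]}
    - {"delta_pos": [-1, 0, 0], "delta_rot": [0, 0, 0]}
    - {"delta_pos": [-1, 0, 0], "delta_rot": [0, 0, 0]}
    - {"delta_pos": [-1, 0, 0], "delta_rot": [0, 0, 0]}
  gripper: 10
  grip_force: 15

```text
t: 5.25
eef_pos: [0.5518, 0.1071, 0.0699]
orientation: [2.641, 1.702, -0.0]
contact_force: [0.4, 0.3, -1.1]
width: 0.016
```

Run:
```python
from h import *
at('H','slim',.17)
at('T','slim',.17)
```

```text
t 5.25 pos [0.5518 0.1071 0.0699] w 16.0 F [ 0.4  0.3 -1.1]
  dpos [ 1.000e-01  3.000e-01 -1.001e+02] drot [ 0.     0.    -0.003]
t 5.25 pos [0.5518 0.1071 0.0699] w 16.0 F [ 0.4  0.3 -1.1]
  dpos [-198.3   83.7 -100.1] drot [-0.     0.    -0.633]
```

Run:
```python
from h import *
im=r.capture("scene");cv2.imwrite("pics/s3.png",cv2.resize(im[150:230,310:410],None,fx=7,fy=7)[:,:,::-1])
im=r.capture("wrist");cv2.imwrite("pics/w3.png",im[:,:,::-1])
print(r.get_obs()["width"])
```

```text
0.016362467369652807
```

View pics/s3.png

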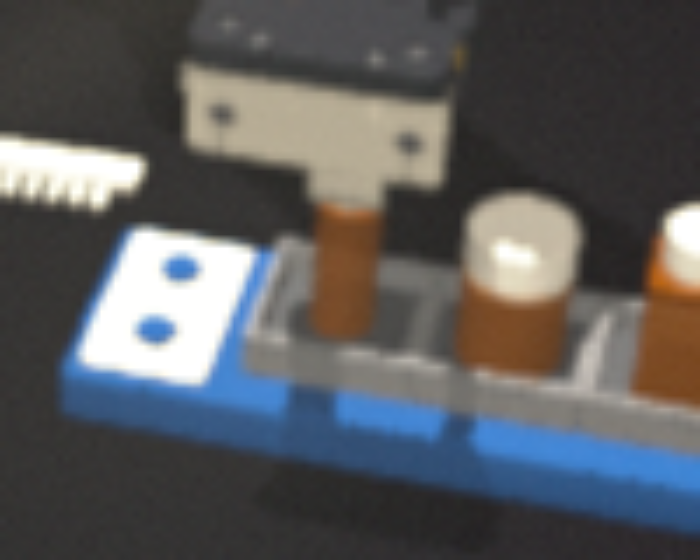

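View pics/w3.png

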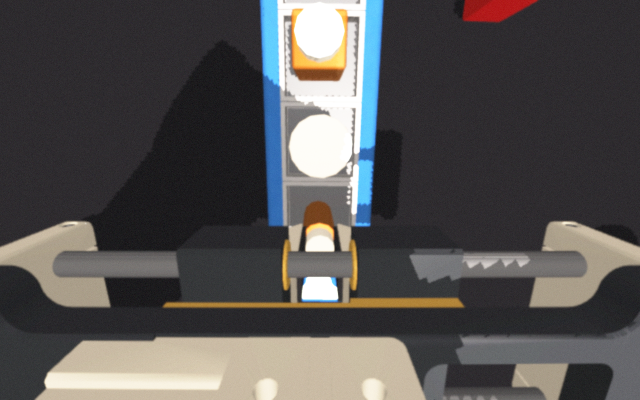

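Run:
```python
from h import *
p=r.camera_params("scene")
c=loc(H,[[0,84,0]])[0]
for z in (.028,.045,.051,.064,.076,.080,.094):
  print(z,((proj([[c[0]+.012,c[1],z],[c[0],c[1],z],[c[0]+.025,c[1],z]],p)-[310,150])*7).round(0).tolist())
```

```text
0.028 [[348.0, 345.0], [340.0, 323.0], [357.0, 370.0]]
0.045 [[352.0, 305.0], [343.0, 283.0], [361.0, 329.0]]
0.051 [[353.0, 291.0], [344.0, 269.0], [362.0, 315.0]]
0.064 [[355.0, 259.0], [347.0, 237.0], [365.0, 283.0]]
0.076 [[358.0, 229.0], [349.0, 208.0], [367.0, 253.0]]
0.08 [[359.0, 219.0], [350.0, 198.0], [368.0, 243.0]]
0.094 [[362.0, 184.0], [353.0, 162.0], [371.0, 207.0]]
```

Run:
```python
from h import *
p=r.camera_params("wrist");o=r.get_obs();M=R.from_rotvec(o["orientation"]).as_matrix()
print("cam in tool",(M.T@(p["pose"][:3,3]-o["eef_pos"])).round(4)); print((M.T@p["pose"][:3,:3]).round(3))
for z in(-.04,-.02,0,.006,.025):
    print(z,proj([o["eef_pos"]+M@np.array([x,s*.008,z]) for x in (-.0095,.0095) for s in(-1,1)],p).round(0).tolist())
im=cv2.imread("pics/w3.png");cv2.imwrite("pics/w3c.png",cv2.resize(im[190:310,250:390],None,fx=5,fy=5,interpolation=2))
```

```text
cam in tool [ 0.0697  0.0004 -0.1734]
[[-0.     0.967  0.256]
 [ 1.    -0.     0.001]
 [ 0.001  0.256 -0.967]]
-0.04 [[304.0, 278.0], [334.0, 278.0], [303.0, 245.0], [335.0, 245.0]]
-0.02 [[306.0, 260.0], [332.0, 260.0], [305.0, 230.0], [333.0, 230.0]]
0 [[307.0, 246.0], [331.0, 246.0], [307.0, 219.0], [331.0, 219.0]]
0.006 [[307.0, 242.0], [331.0, 242.0], [307.0, 216.0], [331.0, 216.0]]
0.025 [[308.0, 232.0], [330.0, 232.0], [308.0, 208.0], [330.0, 208.0]]
```

View pics/w3c.png

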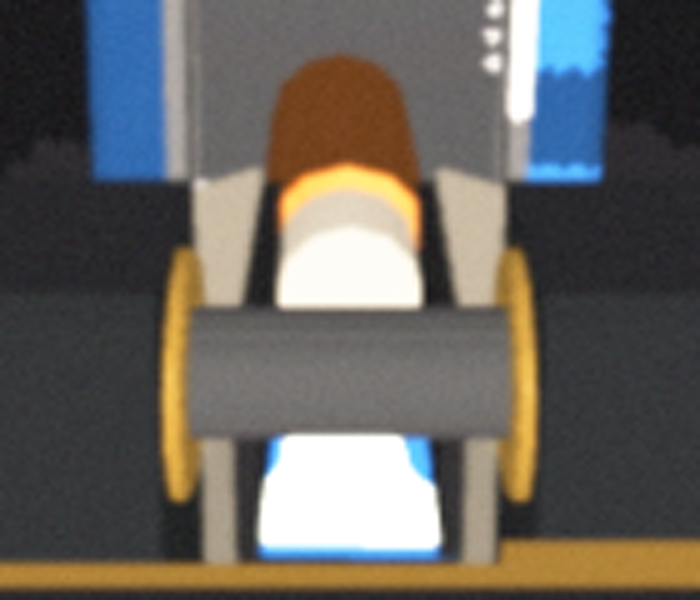

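The fingers closed to 16.4 mm, which is the cap (17 mm) and not the body (22 mm). The scene and wrist views both put the fingertips at z≈0.083, about 37 mm higher than the text implies for TCP z=0.07. I'll reopen and step down gently, watching the force and the picture.

Call:
carry_out:
  plan:
    - {"delta_pos": [0, 0, 0], "delta_rot": [0, 0, 0]}
    - {"delta_pos": [0, 0, 0], "delta_rot": [0, 0, 0]}
    - {"delta_pos": [0, 0, 0], "delta_rot": [0, 0, 0]}
    - {"delta_pos": [0, 0, 0], "delta_rot": [0, 0, 0]}
    - {"delta_pos": [0, 0, 2], "delta_rot": [0, 0, 0]}
    - {"delta_pos": [0, 0, 4], "delta_rot": [0, 0, 0]}
    - {"delta_pos": [0, 0, 6], "delta_rot": [0, 0, 0]}
    - {"delta_pos": [0, 0, 8], "delta_rot": [0, 0, 0]}
    - {"delta_pos": [0, 0, 10], "delta_rot": [0, 0, 0]}
    - {"delta_pos": [0, 0, 11], "delta_rot": [0, 0, 0]}
  gripper: 50

```text
t: 6.6
eef_pos: [0.5517, 0.1071, 0.0587]
orientation: [-2.641, -1.702, 0.0]
contact_force: [0.0, -0.1, -0.1]
width: 0.0501
```

Run:
```python
from h import *
at('H','slim',.040)
im=r.capture("scene");cv2.imwrite("pics/s4.png",cv2.resize(im[150:230,310:410],None,fx=7,fy=7)[:,:,::-1])
```

```text
t 6.6 pos [0.5517 0.1071 0.0587] w 50.1 F [ 0.  -0.1 -0.1]
  dpos [ 0.2  0.4 18.7] drot [-0.     0.    -0.003]
```

View pics/s4.png

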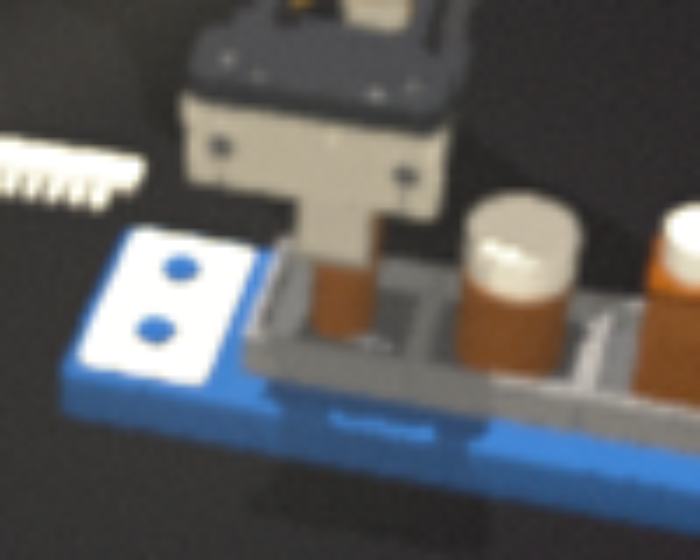

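Now the force is zero and the tips are lower: finger end at crop (340,262), with the vial body visible beneath. So the fitted fingers are short, with tips about 12 mm behind the TCP, and the palm limits depth to roughly the bottle top plus 41 mm. I'll grip each bottle just below its shoulder, starting with the slim vial 3 mm lower than now.

Call:
carry_out:
  plan:
    - {"delta_pos": [0, 0, 1], "delta_rot": [0, 0, 0]}
    - {"delta_pos": [0, 0, 2], "delta_rot": [0, 0, 0]}
    - {"delta_pos": [0, 0, 3], "delta_rot": [0, 0, 0]}
    - {"delta_pos": [0, 0, 3], "delta_rot": [0, 0, 0]}
    - {"delta_pos": [0, 0, 3], "delta_rot": [0, 0, 0]}
    - {"delta_pos": [0, 0, 3], "delta_rot": [0, 0, 0]}
    - {"delta_pos": [0, 0, 3], "delta_rot": [0, 0, 0]}
    - {"delta_pos": [0, 0, 3], "delta_rot": [0, 0, 0]}
    - {"delta_pos": [0, 0, 3], "delta_rot": [0, 0, 0]}
    - {"delta_pos": [0, 0, 3], "delta_rot": [0, 0, 0]}
  gripper: 12
  grip_force: 15

```text
t: 7.9
eef_pos: [0.5518, 0.1072, 0.0559]
orientation: [2.641, 1.702, -0.0]
contact_force: [-0.5, 0.1, -1.1]
width: 0.0204
```

Run:
```python
from h import *
at('H','slim',.17)
im=r.capture("scene");cv2.imwrite("pics/s5.png",cv2.resize(im[150:230,310:410],None,fx=7,fy=7)[:,:,::-1])
```

```text
t 7.9 pos [0.5518 0.1072 0.0559] w 20.4 F [-0.5  0.1 -1.1]
  dpos [ 1.000e-01  4.000e-01 -1.141e+02] drot [ 0.     0.    -0.003]
```

View pics/s5.png

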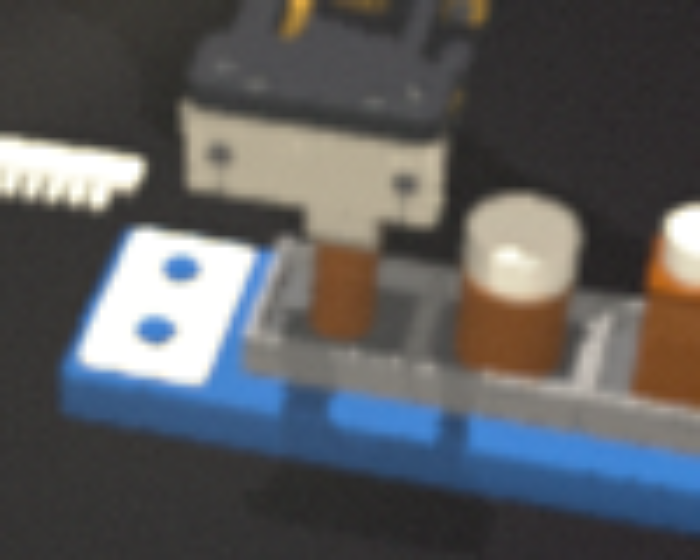

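The width is 20.4 mm, so the fingers are on the slim body with the finger end at crop (342,245). Lifting.

Call:
carry_out:
  plan:
    - {"delta_pos": [0, 0, -4], "delta_rot": [0, 0, 0]}
    - {"delta_pos": [0, 0, -14], "delta_rot": [0, 0, 0]}
    - {"delta_pos": [0, 0, -29], "delta_rot": [0, 0, 0]}
    - {"delta_pos": [0, 0, -47], "delta_rot": [0, 0, 0]}
    - {"delta_pos": [0, 0, -65], "delta_rot": [0, 0, 0]}
    - {"delta_pos": [0, 0, -83], "delta_rot": [0, 0, 0]}
    - {"delta_pos": [0, 0, -98], "delta_rot": [0, 0, 0]}
    - {"delta_pos": [0, 0, -108], "delta_rot": [0, 0, 0]}
    - {"delta_pos": [0, 0, -112], "delta_rot": [0, 0, 0]}
    - {"delta_pos": [0, 0, -112], "delta_rot": [0, 0, 0]}

```text
t: 9.2
eef_pos: [0.5517, 0.1071, 0.1678]
orientation: [-2.641, -1.702, 0.0]
contact_force: [-0.6, -0.4, -0.5]
width: 0.0202
```

Run:
```python
from h import *
at('T','slim',.17)
im=r.capture("scene");cv2.imwrite("pics/s6.png",cv2.resize(im[100:250,280:480],None,fx=4,fy=4)[:,:,::-1])
```

```text
t 9.2 pos [0.5517 0.1071 0.1678] w 20.2 F [-0.6 -0.4 -0.5]
  dpos [-198.2   83.7   -2.2] drot [-0.     0.    -0.633]
```

View pics/s6.png

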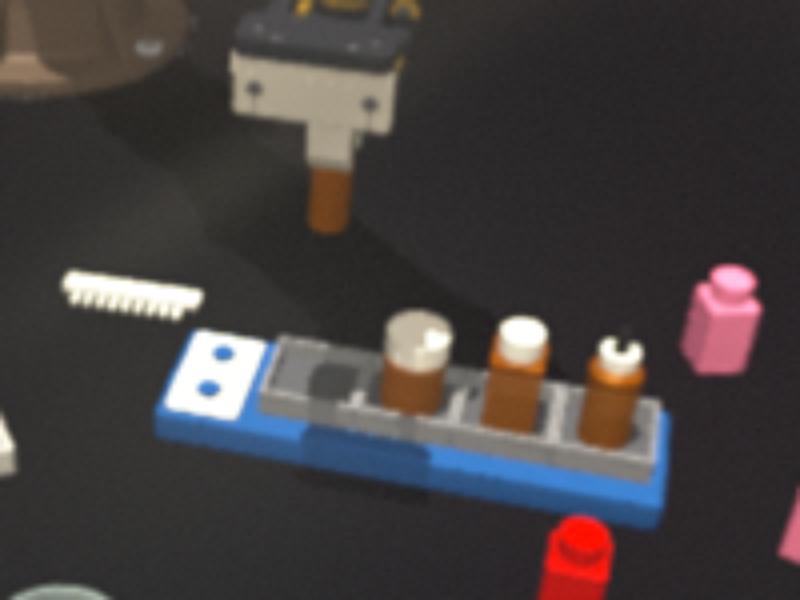

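The slim vial hangs upright in the fingers at crop (330,200). On to the tray.

Call:
carry_out:
  plan:
    - {"delta_pos": [-10, 4, 0], "delta_rot": [0, 0, -0.04]}
    - {"delta_pos": [-32, 14, 0], "delta_rot": [0, 0, -0.11]}
    - {"delta_pos": [-60, 25, 0], "delta_rot": [0, 0, -0.2]}
    - {"delta_pos": [-92, 39, 0], "delta_rot": [0, 0, -0.3]}
    - {"delta_pos": [-124, 52, 0], "delta_rot": [0, 0, -0.4]}
    - {"delta_pos": [-154, 65, 0], "delta_rot": [0, 0, -0.5]}
    - {"delta_pos": [-178, 75, 0], "delta_rot": [0, 0, -0.57]}
    - {"delta_pos": [-192, 81, 0], "delta_rot": [0, 0, -0.615]}
    - {"delta_pos": [-198.2, 83.7, 0], "delta_rot": [0, 0, -0.633]}
    - {"delta_pos": [-198.2, 83.7, 0], "delta_rot": [0, 0, -0.633]}

```text
t: 10.5
eef_pos: [0.5459, -0.1079, 0.1675]
orientation: [-1.981, -2.437, 0.0]
contact_force: [-0.1, 0.2, 0.4]
width: 0.0202
```

Run:
```python
from h import *
at('T','slim',.0345)
p=r.camera_params("wrist");im=r.capture("wrist")
cs=proj(loc(T,[[s*30,-114,18] for s in(-1,1)]+[[s*26,y,18] for y in(-110,-58,-54,-2,2) for s in(-1,1)]),p)
for c in cs: cv2.drawMarker(im,tuple(int(round(v)) for v in c),(0,255,0),0,8,1)
cv2.imwrite("pics/w4.png",im[:,:,::-1])
```

```text
t 10.5 pos [ 0.5459 -0.1079  0.1675] w 20.2 F [-0.1  0.2  0.4]
  dpos [ -0.2   0.2 133. ] drot [-0.001 -0.    -0.001]
```

View pics/w4.png

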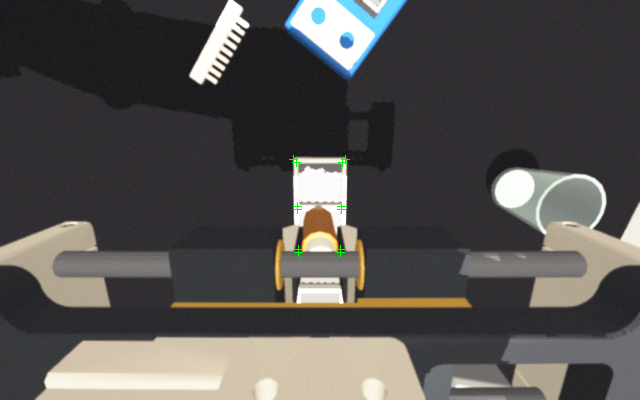

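The tray-corner markers lie on the compartment edges (top edge at v≈160), so the tray fit holds. Lowering.

Call:
carry_out:
  plan:
    - {"delta_pos": [0, 0, 5], "delta_rot": [0, 0, 0]}
    - {"delta_pos": [0, 0, 22], "delta_rot": [0, 0, 0]}
    - {"delta_pos": [0, 0, 45], "delta_rot": [0, 0, 0]}
    - {"delta_pos": [0, 0, 70], "delta_rot": [0, 0, 0]}
    - {"delta_pos": [0, 0, 93], "delta_rot": [0, 0, 0]}
    - {"delta_pos": [0, 0, 111], "delta_rot": [0, 0, 0]}
    - {"delta_pos": [0, 0, 123], "delta_rot": [0, 0, 0]}
    - {"delta_pos": [0, 0, 130], "delta_rot": [0, 0, 0]}
    - {"delta_pos": [0, 0, 133], "delta_rot": [0, 0, 0]}
    - {"delta_pos": [0, 0, 133], "delta_rot": [0, 0, 0]}

```text
t: 11.8
eef_pos: [0.5463, -0.108, 0.0352]
orientation: [1.98, 2.439, 0.0]
contact_force: [-0.5, 0.5, 0.4]
width: 0.0205
```

Run:
```python
from h import *
at('T','slim',.0340)
im=r.capture("scene");cv2.imwrite("pics/s7.png",cv2.resize(im[150:250,150:310],None,fx=5,fy=5)[:,:,::-1])
```

```text
t 11.8 pos [ 0.5463 -0.108   0.0352] w 20.5 F [-0.5  0.5  0.4]
  dpos [ 0.  -0.3  1.2] drot [0. 0. 0.]
```

View pics/s7.png

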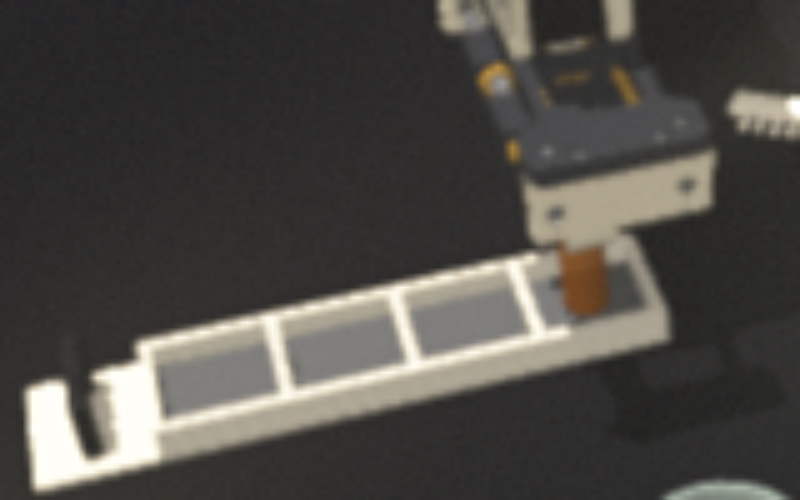

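Call:
carry_out:
  plan:
    - {"delta_pos": [0, 0, 0.5], "delta_rot": [0, 0, 0]}
    - {"delta_pos": [0, 0, 1], "delta_rot": [0, 0, 0]}
    - {"delta_pos": [0, 0, 1.3], "delta_rot": [0, 0, 0]}
    - {"delta_pos": [0, 0, 1.3], "delta_rot": [0, 0, 0]}
    - {"delta_pos": [0, 0, 1.3], "delta_rot": [0, 0, 0]}
    - {"delta_pos": [0, 0, 1.3], "delta_rot": [0, 0, 0]}
    - {"delta_pos": [0, 0, 1.3], "delta_rot": [0, 0, 0]}
    - {"delta_pos": [0, 0, 1.3], "delta_rot": [0, 0, 0]}
    - {"delta_pos": [0, 0, 1.3], "delta_rot": [0, 0, 0]}
    - {"delta_pos": [0, 0, 1.3], "delta_rot": [0, 0, 0]}

```text
t: 13.1
eef_pos: [0.5461, -0.1079, 0.0337]
orientation: [1.98, 2.439, 0.0]
contact_force: [0.1, 0.4, 0.0]
width: 0.0201
```

Call:
carry_out:
  plan:
    - {"delta_pos": [0, 0, 0], "delta_rot": [0, 0, 0]}
    - {"delta_pos": [0, 0, 0], "delta_rot": [0, 0, 0]}
    - {"delta_pos": [0, 0, 0], "delta_rot": [0, 0, 0]}
    - {"delta_pos": [0, 0, 0], "delta_rot": [0, 0, 0]}
    - {"delta_pos": [0, 0, -5], "delta_rot": [0, 0, 0]}
    - {"delta_pos": [0, 0, -25], "delta_rot": [0, 0, 0]}
    - {"delta_pos": [0, 0, -55], "delta_rot": [0, 0, 0]}
    - {"delta_pos": [0, 0, -90], "delta_rot": [0, 0, 0]}
    - {"delta_pos": [0, 0, -120], "delta_rot": [0, 0, 0]}
    - {"delta_pos": [0, 0, -135], "delta_rot": [0, 0, 0]}
  gripper: 60

```text
t: 14.35
eef_pos: [0.5468, -0.1079, 0.1705]
orientation: [1.979, 2.437, 0.002]
contact_force: [-1.0, 0.0, -1.0]
width: 0.0604
```

Run:
```python
from h import *
at('H','jar',.15)
im=r.capture("scene");cv2.imwrite("pics/s8.png",cv2.resize(im[150:250,150:310],None,fx=5,fy=5)[:,:,::-1])
```

```text
t 14.35 pos [ 0.5468 -0.1079  0.1705] w 60.4 F [-1.  0. -1.]
  dpos [254.6  82.3  20.5] drot [0.002 0.    0.63 ]
```

View pics/s8.png

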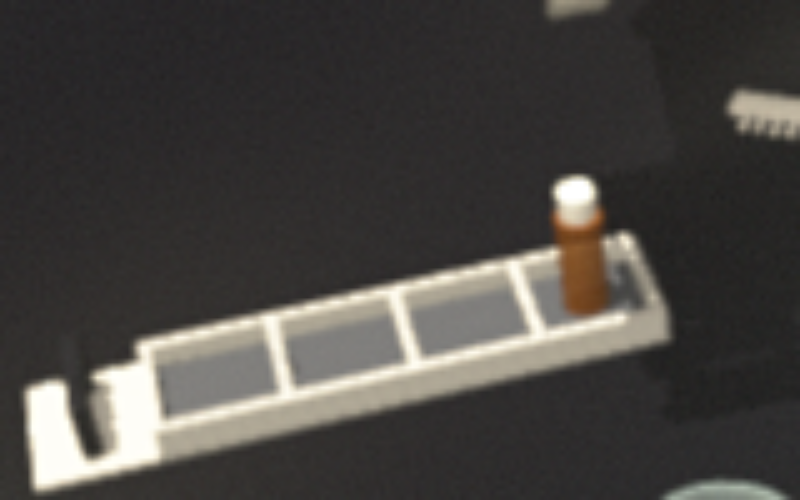

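The slim vial stands upright in the compartment farthest from the handle, at crop (580,250). Next, the jar.

Call:
carry_out:
  plan:
    - {"delta_pos": [14, 4, 0], "delta_rot": [0, 0, 0.05]}
    - {"delta_pos": [46, 15, 0], "delta_rot": [0, 0, 0.13]}
    - {"delta_pos": [88, 28, 2], "delta_rot": [0, 0, 0.23]}
    - {"delta_pos": [132, 43, 4], "delta_rot": [0, 0, 0.34]}
    - {"delta_pos": [176, 57, 8], "delta_rot": [0, 0, 0.45]}
    - {"delta_pos": [214, 69, 13], "delta_rot": [0, 0, 0.54]}
    - {"delta_pos": [240, 78, 18], "delta_rot": [0, 0, 0.6]}
    - {"delta_pos": [252, 81.5, 20], "delta_rot": [0, 0, 0.63]}
    - {"delta_pos": [254.6, 82.3, 20.5], "delta_rot": [0, 0, 0.63]}
    - {"delta_pos": [254.6, 82.3, 20.5], "delta_rot": [0, 0, 0.63]}
  gripper: 70

```text
t: 15.65
eef_pos: [0.5741, 0.1574, 0.1475]
orientation: [2.638, 1.706, -0.002]
contact_force: [-0.3, -0.3, 1.1]
width: 0.0703
```

Run:
```python
from h import *
at('H','jar',.055)
p=r.camera_params("wrist");im=r.capture("wrist")
for n,z in(("jar",.080),("sq",.090),("dr",.104)):
    b=loc(H,[[0,HY[n],0]])[0]; print(n,proj([[b[0],b[1],z]],p).round(1).tolist())
cs=proj(loc(H,[[s*27.75,y,38] for y in(111.75,56,0,-56,-111.75) for s in(-1,1)]),p)
for c in cs: cv2.drawMarker(im,tuple(int(round(v)) for v in c),(0,255,0),0,8,1)
cv2.imwrite("pics/w5.png",cv2.resize(im[0:280,230:410],None,fx=2.1,fy=2.1)[:,:,::-1])
```

```text
t 15.65 pos [0.5741 0.1574 0.1475] w 70.3 F [-0.3 -0.3  1.1]
  dpos [ 1.2  0.7 92.5] drot [-0.001  0.001  0.   ]
jar [[320.0, 202.8]]
sq [[320.0, 139.1]]
dr [[320.1, 59.1]]
```

View pics/w5.png

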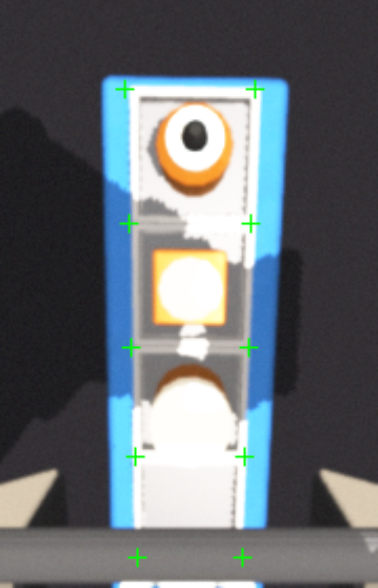

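The blocks and caps lie within about 1–2 mm of the predictions (jar cap at crop (193,420)). Descending on the jar.

Call:
carry_out:
  plan:
    - {"delta_pos": [1, 0, 4], "delta_rot": [0, 0, 0]}
    - {"delta_pos": [2, 0, 18], "delta_rot": [0, 0, 0]}
    - {"delta_pos": [2.5, 0, 36], "delta_rot": [0, 0, 0]}
    - {"delta_pos": [2.5, 0, 54], "delta_rot": [0, 0, 0]}
    - {"delta_pos": [2.5, 0, 70], "delta_rot": [0, 0, 0]}
    - {"delta_pos": [2.5, 0, 82], "delta_rot": [0, 0, 0]}
    - {"delta_pos": [2.5, 0, 89], "delta_rot": [0, 0, 0]}
    - {"delta_pos": [2.5, 0, 92.5], "delta_rot": [0, 0, 0]}
    - {"delta_pos": [2.5, 0, 92.5], "delta_rot": [0, 0, 0]}
    - {"delta_pos": [2.5, 0, 92.5], "delta_rot": [0, 0, 0]}

```text
t: 16.95
eef_pos: [0.5757, 0.1606, 0.0561]
orientation: [2.638, 1.705, 0.001]
contact_force: [0.3, 0.8, 0.4]
width: 0.0698
```

Call:
carry_out:
  plan:
    - {"delta_pos": [0, 0, 0], "delta_rot": [0, 0, 0]}
    - {"delta_pos": [0, 0, 0], "delta_rot": [0, 0, 0]}
    - {"delta_pos": [0, 0, 0], "delta_rot": [0, 0, 0]}
    - {"delta_pos": [0, 0, 0], "delta_rot": [0, 0, 0]}
    - {"delta_pos": [0, 0, 0], "delta_rot": [0, 0, 0]}
    - {"delta_pos": [0, 0, 0], "delta_rot": [0, 0, 0]}
    - {"delta_pos": [0, 0, 0], "delta_rot": [0, 0, 0]}
    - {"delta_pos": [0, 0, 0], "delta_rot": [0, 0, 0]}
    - {"delta_pos": [0, 0, 0], "delta_rot": [0, 0, 0]}
    - {"delta_pos": [0, 0, 0], "delta_rot": [0, 0, 0]}
  gripper: 26
  grip_force: 20

```text
t: 18.2
eef_pos: [0.5754, 0.1604, 0.0556]
orientation: [2.638, 1.705, 0.0]
contact_force: [1.0, -0.4, 0.3]
width: 0.0354
```

Run:
```python
from h import *
at('H','jar',.17)
im=r.capture("scene");cv2.imwrite("pics/s9.png",cv2.resize(im[150:230,320:460],None,fx=5,fy=5)[:,:,::-1])
```

```text
t 18.2 pos [0.5754 0.1604 0.0556] w 35.4 F [ 1.  -0.4  0.3]
  dpos [  -2.1    0.6 -114.4] drot [ 0.  0. -0.]
```

View pics/s9.png

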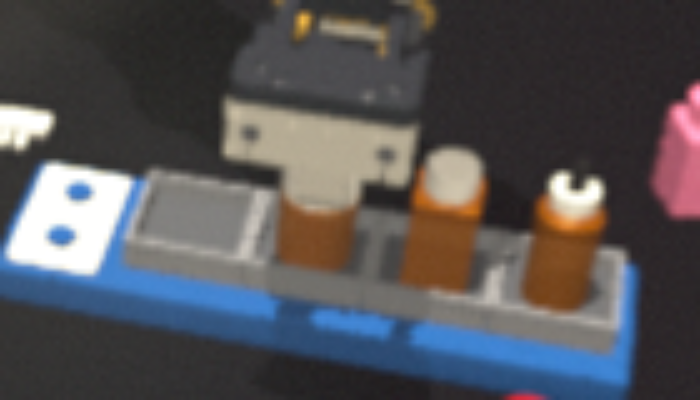

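The jar is gripped at 35.4 mm, on its cap and upper body at crop (318,200). Lifting, then carrying.

Call:
carry_out:
  plan:
    - {"delta_pos": [0, 0, -4], "delta_rot": [0, 0, 0]}
    - {"delta_pos": [0, 0, -14], "delta_rot": [0, 0, 0]}
    - {"delta_pos": [0, 0, -29], "delta_rot": [0, 0, 0]}
    - {"delta_pos": [0, 0, -47], "delta_rot": [0, 0, 0]}
    - {"delta_pos": [0, 0, -65], "delta_rot": [0, 0, 0]}
    - {"delta_pos": [0, 0, -83], "delta_rot": [0, 0, 0]}
    - {"delta_pos": [0, 0, -98], "delta_rot": [0, 0, 0]}
    - {"delta_pos": [0, 0, -108], "delta_rot": [0, 0, 0]}
    - {"delta_pos": [0, 0, -112], "delta_rot": [0, 0, 0]}
    - {"delta_pos": [0, 0, -112], "delta_rot": [0, 0, 0]}

```text
t: 19.5
eef_pos: [0.5753, 0.1604, 0.1675]
orientation: [-2.638, -1.705, 0.0]
contact_force: [-0.5, -0.1, -0.9]
width: 0.0347
```

Run:
```python
from h import *
at('T','jar',.168)
```

```text
t 19.5 pos [0.5753 0.1604 0.1675] w 34.7 F [-0.5 -0.1 -0.9]
  dpos [-301.9  116.5   -0.5] drot [-0.    0.   -0.63]
```

Call:
carry_out:
  plan:
    - {"delta_pos": [-14, 5, 0], "delta_rot": [0, 0, -0.04]}
    - {"delta_pos": [-46, 18, 0], "delta_rot": [0, 0, -0.11]}
    - {"delta_pos": [-90, 35, 0], "delta_rot": [0, 0, -0.2]}
    - {"delta_pos": [-136, 52, 0], "delta_rot": [0, 0, -0.3]}
    - {"delta_pos": [-182, 70, 0], "delta_rot": [0, 0, -0.4]}
    - {"delta_pos": [-228, 88, 0], "delta_rot": [0, 0, -0.5]}
    - {"delta_pos": [-266, 103, 0], "delta_rot": [0, 0, -0.57]}
    - {"delta_pos": [-290, 112, 0], "delta_rot": [0, 0, -0.61]}
    - {"delta_pos": [-301.9, 116.5, 0], "delta_rot": [0, 0, -0.63]}
    - {"delta_pos": [-301.9, 116.5, 0], "delta_rot": [0, 0, -0.63]}

```text
t: 20.75
eef_pos: [0.557, -0.1639, 0.1668]
orientation: [-1.982, -2.436, 0.001]
contact_force: [1.5, -0.0, -2.3]
width: 0.0352
```

Run:
```python
from h import *
at('T','jar',.034)
im=r.capture("scene");cv2.imwrite("pics/s10.png",cv2.resize(im[100:250,150:350],None,fx=4,fy=4)[:,:,::-1])
```

```text
t 20.75 pos [ 0.557  -0.1639  0.1668] w 35.2 F [ 1.5 -0.  -2.3]
  dpos [  0.9   0.9 132.8] drot [-0.001 -0.    -0.002]
```

View pics/s10.png

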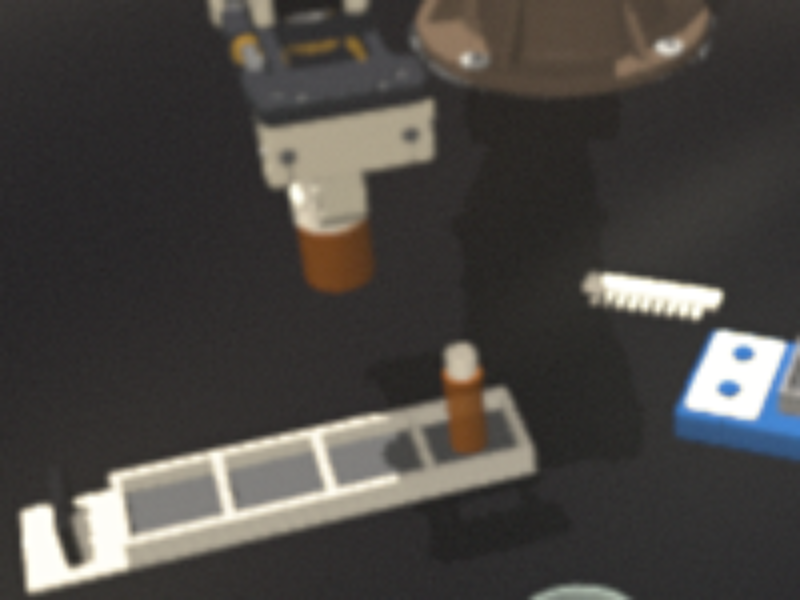

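The jar hangs level at crop (335,235). Lowering into the second compartment.

Call:
carry_out:
  plan:
    - {"delta_pos": [0.9, 0.9, 5], "delta_rot": [0, 0, 0]}
    - {"delta_pos": [0.9, 0.9, 22], "delta_rot": [0, 0, 0]}
    - {"delta_pos": [0.9, 0.9, 45], "delta_rot": [0, 0, 0]}
    - {"delta_pos": [0.9, 0.9, 70], "delta_rot": [0, 0, 0]}
    - {"delta_pos": [0.9, 0.9, 93], "delta_rot": [0, 0, 0]}
    - {"delta_pos": [0.9, 0.9, 111], "delta_rot": [0, 0, 0]}
    - {"delta_pos": [0.9, 0.9, 123], "delta_rot": [0, 0, 0]}
    - {"delta_pos": [0.9, 0.9, 130], "delta_rot": [0, 0, 0]}
    - {"delta_pos": [0.9, 0.9, 132.5], "delta_rot": [0, 0, 0]}
    - {"delta_pos": [0.9, 0.9, 133], "delta_rot": [0, 0, 0]}

```text
t: 22.05
eef_pos: [0.5587, -0.1617, 0.035]
orientation: [1.98, 2.438, 0.0]
contact_force: [0.5, -0.4, -0.7]
width: 0.035
```

Call:
carry_out:
  plan:
    - {"delta_pos": [0, 0, 0], "delta_rot": [0, 0, 0]}
    - {"delta_pos": [0, 0, 0], "delta_rot": [0, 0, 0]}
    - {"delta_pos": [0, 0, 0], "delta_rot": [0, 0, 0]}
    - {"delta_pos": [0, 0, 0], "delta_rot": [0, 0, 0]}
    - {"delta_pos": [0, 0, 0], "delta_rot": [0, 0, 0]}
    - {"delta_pos": [0, 0, 0], "delta_rot": [0, 0, 0]}
    - {"delta_pos": [0, 0, 0], "delta_rot": [0, 0, 0]}
    - {"delta_pos": [0, 0, 0], "delta_rot": [0, 0, 0]}
    - {"delta_pos": [0, 0, 0], "delta_rot": [0, 0, 0]}
    - {"delta_pos": [0, 0, 0], "delta_rot": [0, 0, 0]}

```text
t: 23.3
eef_pos: [0.5583, -0.1617, 0.0346]
orientation: [1.98, 2.439, -0.0]
contact_force: [0.2, -0.3, -0.9]
width: 0.0352
```

Run:
```python
from h import *
at('T','jar',.0338)
```

```text
t 23.3 pos [ 0.5583 -0.1617  0.0346] w 35.2 F [ 0.2 -0.3 -0.9]
  dpos [-0.9 -1.   0.8] drot [-0.  0.  0.]
```

Call:
carry_out:
  plan:
    - {"delta_pos": [-0.9, -1, 0.8], "delta_rot": [0, 0, 0]}
    - {"delta_pos": [-0.9, -1, 0.8], "delta_rot": [0, 0, 0]}
    - {"delta_pos": [-0.9, -1, 0.8], "delta_rot": [0, 0, 0]}
    - {"delta_pos": [-0.9, -1, 0.8], "delta_rot": [0, 0, 0]}
    - {"delta_pos": [0, 0, -5], "delta_rot": [0, 0, 0]}
    - {"delta_pos": [0, 0, -25], "delta_rot": [0, 0, 0]}
    - {"delta_pos": [0, 0, -55], "delta_rot": [0, 0, 0]}
    - {"delta_pos": [0, 0, -90], "delta_rot": [0, 0, 0]}
    - {"delta_pos": [0, 0, -120], "delta_rot": [0, 0, 0]}
    - {"delta_pos": [0, 0, -135], "delta_rot": [0, 0, 0]}
  gripper: 70

```text
t: 24.55
eef_pos: [0.5591, -0.1615, 0.1716]
orientation: [1.979, 2.437, 0.002]
contact_force: [-0.1, 0.6, 0.2]
width: 0.0698
```

Run:
```python
from h import *
at('H','sq',.15)
im=r.capture("scene");cv2.imwrite("pics/s11.png",cv2.resize(im[150:250,150:310],None,fx=5,fy=5)[:,:,::-1])
```

```text
t 24.55 pos [ 0.5591 -0.1615  0.1716] w 69.8 F [-0.1  0.6  0.2]
  dpos [354.8 114.3  21.5] drot [0.002 0.    0.63 ]
```

View pics/s11.png

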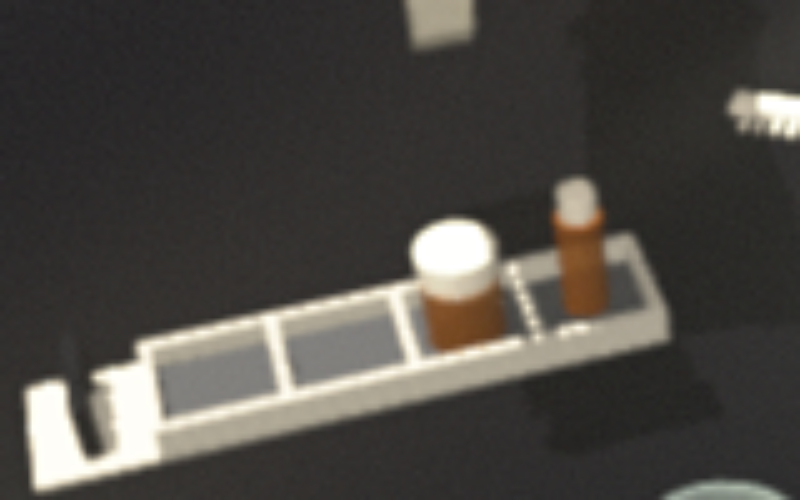

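The jar stands in the second compartment, at crop (455,285). Next, the amber square bottle.

Call:
carry_out:
  plan:
    - {"delta_pos": [17, 5, 0], "delta_rot": [0, 0, 0.04]}
    - {"delta_pos": [56, 18, 0], "delta_rot": [0, 0, 0.12]}
    - {"delta_pos": [108, 35, 2], "delta_rot": [0, 0, 0.22]}
    - {"delta_pos": [162, 52, 4], "delta_rot": [0, 0, 0.33]}
    - {"delta_pos": [216, 69, 7], "delta_rot": [0, 0, 0.43]}
    - {"delta_pos": [270, 87, 10], "delta_rot": [0, 0, 0.53]}
    - {"delta_pos": [314, 101, 14], "delta_rot": [0, 0, 0.6]}
    - {"delta_pos": [342, 110, 18], "delta_rot": [0, 0, 0.63]}
    - {"delta_pos": [354.8, 114.3, 20], "delta_rot": [0, 0, 0.63]}
    - {"delta_pos": [354.8, 114.3, 20], "delta_rot": [0, 0, 0.63]}

```text
t: 25.85
eef_pos: [0.5969, 0.2091, 0.1488]
orientation: [-2.637, -1.708, 0.002]
contact_force: [0.5, 0.2, -0.7]
width: 0.0698
```

Run:
```python
from h import *
at('H','sq',.054)
p=r.camera_params("wrist");im=r.capture("wrist")
for n,z in(("sq",.090),("dr",.104)):
    b=loc(H,[[0,HY[n],0]])[0]; print(n,proj([[b[0],b[1],z]],p).round(1).tolist())
cv2.imwrite("pics/w6.png",cv2.resize(im[60:280,230:410],None,fx=2.7,fy=2.7)[:,:,::-1])
```

```text
t 25.85 pos [0.5969 0.2091 0.1488] w 69.8 F [ 0.5  0.2 -0.7]
  dpos [ 0.7  1.1 94.8] drot [-0.001  0.001  0.001]
sq [[320.5, 206.2]]
dr [[320.7, 140.7]]
```

View pics/w6.png

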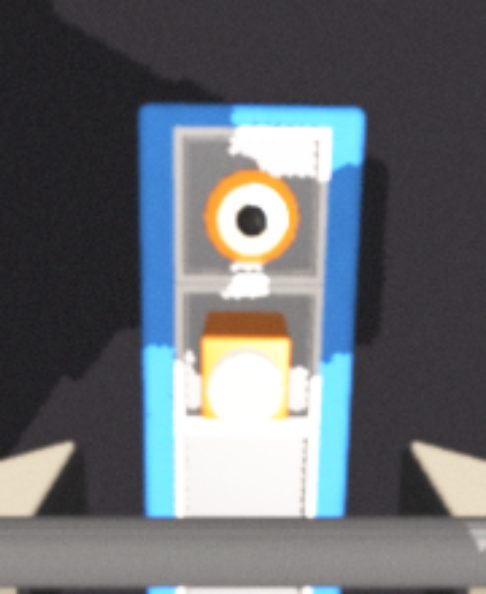

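The square's cap is at (321,204), within 2 mm of the prediction, and its sides are parallel to the jaws. Descending and closing.

Call:
carry_out:
  plan:
    - {"delta_pos": [1, 0.5, 4], "delta_rot": [0, 0, 0]}
    - {"delta_pos": [2, 0.5, 18], "delta_rot": [0, 0, 0]}
    - {"delta_pos": [2, 0.5, 36], "delta_rot": [0, 0, 0]}
    - {"delta_pos": [2, 0.5, 54], "delta_rot": [0, 0, 0]}
    - {"delta_pos": [2, 0.5, 70], "delta_rot": [0, 0, 0]}
    - {"delta_pos": [2, 0.5, 83], "delta_rot": [0, 0, 0]}
    - {"delta_pos": [2, 0.5, 91], "delta_rot": [0, 0, 0]}
    - {"delta_pos": [2, 0.5, 94.8], "delta_rot": [0, 0, 0]}
    - {"delta_pos": [2, 0.5, 94.8], "delta_rot": [0, 0, 0]}
    - {"delta_pos": [2, 0.5, 94.8], "delta_rot": [0, 0, 0]}

```text
t: 27.15
eef_pos: [0.5989, 0.2109, 0.0553]
orientation: [2.638, 1.705, 0.001]
contact_force: [0.4, 0.7, -0.7]
width: 0.0697
```

Call:
carry_out:
  plan:
    - {"delta_pos": [0, 0, 0.5], "delta_rot": [0, 0, 0]}
    - {"delta_pos": [0, 0, 0.5], "delta_rot": [0, 0, 0]}
    - {"delta_pos": [0, 0, 0.5], "delta_rot": [0, 0, 0]}
    - {"delta_pos": [0, 0, 0.5], "delta_rot": [0, 0, 0]}
    - {"delta_pos": [0, 0, 0.5], "delta_rot": [0, 0, 0]}
    - {"delta_pos": [0, 0, 0.5], "delta_rot": [0, 0, 0]}
    - {"delta_pos": [0, 0, 0.5], "delta_rot": [0, 0, 0]}
    - {"delta_pos": [0, 0, 0.5], "delta_rot": [0, 0, 0]}
    - {"delta_pos": [0, 0, 0.5], "delta_rot": [0, 0, 0]}
    - {"delta_pos": [0, 0, 0.5], "delta_rot": [0, 0, 0]}
  gripper: 20
  grip_force: 20

```text
t: 28.4
eef_pos: [0.5986, 0.2108, 0.0543]
orientation: [2.638, 1.706, 0.0]
contact_force: [-0.4, -0.8, 0.2]
width: 0.0298
```

Run:
```python
from h import *
at('H','sq',.168)
im=r.capture("scene");cv2.imwrite("pics/s12.png",cv2.resize(im[150:230,320:460],None,fx=5,fy=5)[:,:,::-1])
```

```text
t 28.4 pos [0.5986 0.2108 0.0543] w 29.8 F [-0.4 -0.8  0.2]
  dpos [  -1.6    0.2 -113.7] drot [ 0. -0. -0.]
```

View pics/s12.png

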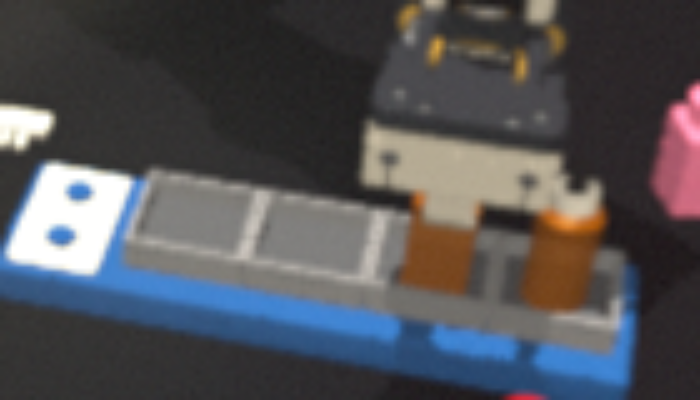

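The square is held at 29.8 mm, finger end at crop (450,225). Lifting.

Call:
carry_out:
  plan:
    - {"delta_pos": [0, 0, -4], "delta_rot": [0, 0, 0]}
    - {"delta_pos": [0, 0, -14], "delta_rot": [0, 0, 0]}
    - {"delta_pos": [0, 0, -29], "delta_rot": [0, 0, 0]}
    - {"delta_pos": [0, 0, -47], "delta_rot": [0, 0, 0]}
    - {"delta_pos": [0, 0, -65], "delta_rot": [0, 0, 0]}
    - {"delta_pos": [0, 0, -83], "delta_rot": [0, 0, 0]}
    - {"delta_pos": [0, 0, -98], "delta_rot": [0, 0, 0]}
    - {"delta_pos": [0, 0, -108], "delta_rot": [0, 0, 0]}
    - {"delta_pos": [0, 0, -113], "delta_rot": [0, 0, 0]}
    - {"delta_pos": [0, 0, -113], "delta_rot": [0, 0, 0]}

```text
t: 29.7
eef_pos: [0.5986, 0.2107, 0.1673]
orientation: [2.638, 1.705, -0.0]
contact_force: [1.4, -0.2, -1.3]
width: 0.0296
```

Run:
```python
from h import *
at('T','sq',.167)
```

```text
t 29.7 pos [0.5986 0.2107 0.1673] w 29.6 F [ 1.4 -0.2 -1.3]
  dpos [-4.026e+02  1.489e+02  3.000e-01] drot [-0.    0.   -0.63]
```

Call:
carry_out:
  plan:
    - {"delta_pos": [-14, 5, 0], "delta_rot": [0, 0, -0.03]}
    - {"delta_pos": [-50, 18, 0], "delta_rot": [0, 0, -0.09]}
    - {"delta_pos": [-97, 36, 0], "delta_rot": [0, 0, -0.16]}
    - {"delta_pos": [-146, 54, 0], "delta_rot": [0, 0, -0.24]}
    - {"delta_pos": [-195, 72, 0], "delta_rot": [0, 0, -0.32]}
    - {"delta_pos": [-244, 90, 0], "delta_rot": [0, 0, -0.4]}
    - {"delta_pos": [-293, 108, 0], "delta_rot": [0, 0, -0.48]}
    - {"delta_pos": [-340, 126, 0], "delta_rot": [0, 0, -0.55]}
    - {"delta_pos": [-380, 141, 0], "delta_rot": [0, 0, -0.6]}
    - {"delta_pos": [-402.6, 148.9, 0], "delta_rot": [0, 0, -0.63]}

```text
t: 30.95
eef_pos: [0.5679, -0.2207, 0.1663]
orientation: [-1.982, -2.436, 0.002]
contact_force: [-0.0, 1.1, -1.2]
width: 0.0301
```

Run:
```python
from h import *
at('T','sq',.0325)
im=r.capture("scene");cv2.imwrite("pics/s13.png",cv2.resize(im[100:250,150:350],None,fx=4,fy=4)[:,:,::-1])
at('T','sq',.0325)
```

```text
t 30.95 pos [ 0.5679 -0.2207  0.1663] w 30.1 F [-0.   1.1 -1.2]
  dpos [  2.9   1.9 133.8] drot [-0.002  0.    -0.001]
t 31.0 pos [ 0.5674 -0.224   0.1661] w 29.6 F [-0.1 -2.9 -0.8]
  dpos [  6.2   3.2 133.6] drot [-0.003  0.002 -0.003]
```

View pics/s13.png

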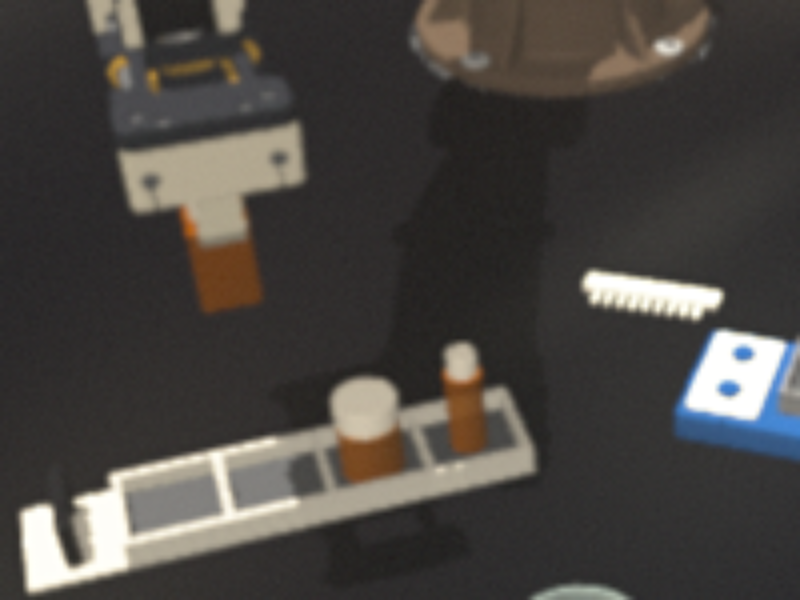

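The arm was still overshooting when the reading was taken and will settle on its target. Lowering straight down.

Call:
carry_out:
  plan:
    - {"delta_pos": [0, 0, 0], "delta_rot": [0, 0, 0]}
    - {"delta_pos": [0, 0, 8], "delta_rot": [0, 0, 0]}
    - {"delta_pos": [0, 0, 24], "delta_rot": [0, 0, 0]}
    - {"delta_pos": [0, 0, 44], "delta_rot": [0, 0, 0]}
    - {"delta_pos": [0, 0, 64], "delta_rot": [0, 0, 0]}
    - {"delta_pos": [0, 0, 82], "delta_rot": [0, 0, 0]}
    - {"delta_pos": [0, 0, 96], "delta_rot": [0, 0, 0]}
    - {"delta_pos": [0, 0, 105], "delta_rot": [0, 0, 0]}
    - {"delta_pos": [0, 0, 108], "delta_rot": [0, 0, 0]}
    - {"delta_pos": [0, 0, 108], "delta_rot": [0, 0, 0]}

```text
t: 32.25
eef_pos: [0.5693, -0.2176, 0.0595]
orientation: [1.98, 2.439, 0.0]
contact_force: [0.7, 0.3, -0.8]
width: 0.0294
```

Run:
```python
from h import *
at('T','sq',.0325)
im=r.capture("scene");cv2.imwrite("pics/s14.png",cv2.resize(im[150:250,150:310],None,fx=5,fy=5)[:,:,::-1])
```

```text
t 32.25 pos [ 0.5693 -0.2176  0.0595] w 29.4 F [ 0.7  0.3 -0.8]
  dpos [ 0.  -0.3 27. ] drot [0. 0. 0.]
```

View pics/s14.png

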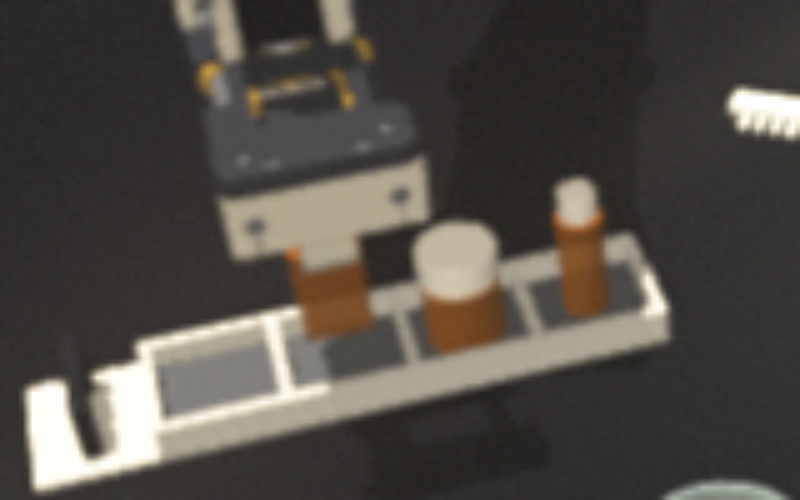

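The square is centred over the third compartment, with its lower edge at crop (340,330). Lowering the rest of the way.

Call:
carry_out:
  plan:
    - {"delta_pos": [0, 0, 4], "delta_rot": [0, 0, 0]}
    - {"delta_pos": [0, 0, 10], "delta_rot": [0, 0, 0]}
    - {"delta_pos": [0, 0, 17], "delta_rot": [0, 0, 0]}
    - {"delta_pos": [0, 0, 22], "delta_rot": [0, 0, 0]}
    - {"delta_pos": [0, 0, 25], "delta_rot": [0, 0, 0]}
    - {"delta_pos": [0, 0, 26.5], "delta_rot": [0, 0, 0]}
    - {"delta_pos": [0, 0, 26.5], "delta_rot": [0, 0, 0]}
    - {"delta_pos": [0, 0, 26.5], "delta_rot": [0, 0, 0]}
    - {"delta_pos": [0, 0, 26.5], "delta_rot": [0, 0, 0]}
    - {"delta_pos": [0, 0, 26.5], "delta_rot": [0, 0, 0]}

```text
t: 33.55
eef_pos: [0.5691, -0.2176, 0.0329]
orientation: [1.98, 2.439, 0.0]
contact_force: [0.2, -0.9, -0.2]
width: 0.0296
```

Call:
carry_out:
  plan:
    - {"delta_pos": [0, 0, 0], "delta_rot": [0, 0, 0]}
    - {"delta_pos": [0, 0, 0], "delta_rot": [0, 0, 0]}
    - {"delta_pos": [0, 0, 0], "delta_rot": [0, 0, 0]}
    - {"delta_pos": [0, 0, 0], "delta_rot": [0, 0, 0]}
    - {"delta_pos": [0, 0, -5], "delta_rot": [0, 0, 0]}
    - {"delta_pos": [0, 0, -25], "delta_rot": [0, 0, 0]}
    - {"delta_pos": [0, 0, -55], "delta_rot": [0, 0, 0]}
    - {"delta_pos": [0, 0, -90], "delta_rot": [0, 0, 0]}
    - {"delta_pos": [0, 0, -120], "delta_rot": [0, 0, 0]}
    - {"delta_pos": [0, 0, -135], "delta_rot": [0, 0, 0]}
  gripper: 70

```text
t: 34.8
eef_pos: [0.5701, -0.2176, 0.1709]
orientation: [1.978, 2.436, 0.002]
contact_force: [-0.2, 0.5, -0.5]
width: 0.0699
```

Run:
```python
from h import *
at('H','dr',.155)
im=r.capture("scene");cv2.imwrite("pics/s15.png",cv2.resize(im[150:250,150:310],None,fx=5,fy=5)[:,:,::-1])
```

```text
t 34.8 pos [ 0.5701 -0.2176  0.1709] w 69.9 F [-0.2  0.5 -0.5]
  dpos [457.2 148.1  15.5] drot [0.004 0.001 0.63 ]
```

View pics/s15.png

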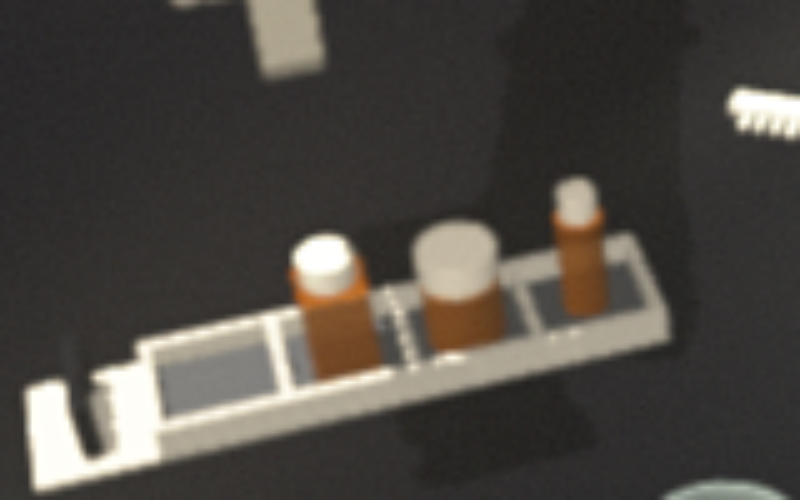

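The square stands in the third compartment, at crop (335,310). Last, the dropper.

Call:
carry_out:
  plan:
    - {"delta_pos": [16, 5, 0], "delta_rot": [0, 0, 0.03]}
    - {"delta_pos": [54, 17, 0], "delta_rot": [0, 0, 0.09]}
    - {"delta_pos": [104, 34, 0], "delta_rot": [0, 0, 0.16]}
    - {"delta_pos": [156, 51, 0], "delta_rot": [0, 0, 0.24]}
    - {"delta_pos": [208, 67, 0], "delta_rot": [0, 0, 0.32]}
    - {"delta_pos": [260, 84, 0], "delta_rot": [0, 0, 0.4]}
    - {"delta_pos": [312, 101, 0], "delta_rot": [0, 0, 0.48]}
    - {"delta_pos": [360, 117, 0], "delta_rot": [0, 0, 0.55]}
    - {"delta_pos": [400, 130, 0], "delta_rot": [0, 0, 0.6]}
    - {"delta_pos": [430, 139, 0], "delta_rot": [0, 0, 0.63]}

```text
t: 36.1
eef_pos: [0.616, 0.2342, 0.167]
orientation: [-2.637, -1.706, 0.002]
contact_force: [0.1, 0.0, 0.5]
width: 0.0702
```

Call:
carry_out:
  plan:
    - {"delta_pos": [13, 0, 3], "delta_rot": [0, 0, 0]}
    - {"delta_pos": [23, 0, 8], "delta_rot": [0, 0, 0]}
    - {"delta_pos": [28, 0, 15], "delta_rot": [0, 0, 0]}
    - {"delta_pos": [28, 0, 18], "delta_rot": [0, 0, 0]}
    - {"delta_pos": [28, 0, 18], "delta_rot": [0, 0, 0]}
    - {"delta_pos": [28, 0, 18], "delta_rot": [0, 0, 0]}
    - {"delta_pos": [28, 0, 18], "delta_rot": [0, 0, 0]}
    - {"delta_pos": [28, 0, 18], "delta_rot": [0, 0, 0]}
    - {"delta_pos": [28, 0, 18], "delta_rot": [0, 0, 0]}
    - {"delta_pos": [28, 0, 18], "delta_rot": [0, 0, 0]}

```text
t: 37.35
eef_pos: [0.6282, 0.2574, 0.1498]
orientation: [2.638, 1.706, 0.0]
contact_force: [0.7, 0.5, -0.4]
width: 0.07
```

Run:
```python
from h import *
at('H','dr',.067)
p=r.camera_params("wrist");im=r.capture("wrist")
b=loc(H,[[0,HY["dr"],0]])[0]; print(proj([[b[0],b[1],.104],[b[0],b[1],.092]],p).round(1).tolist())
cv2.imwrite("pics/w7.png",cv2.resize(im[130:280,230:410],None,fx=4,fy=4)[:,:,::-1])
im=r.capture("scene");cv2.imwrite("pics/s16.png",cv2.resize(im[100:230,350:490],None,fx=5,fy=4.6)[:,:,::-1])
```

```text
t 37.35 pos [0.6282 0.2574 0.1498] w 70.0 F [ 0.7  0.5 -0.4]
  dpos [-0.3 -7.7 82.8] drot [ 0. -0. -0.]
[[309.7, 211.8], [310.2, 207.6]]
```

View pics/w7.png

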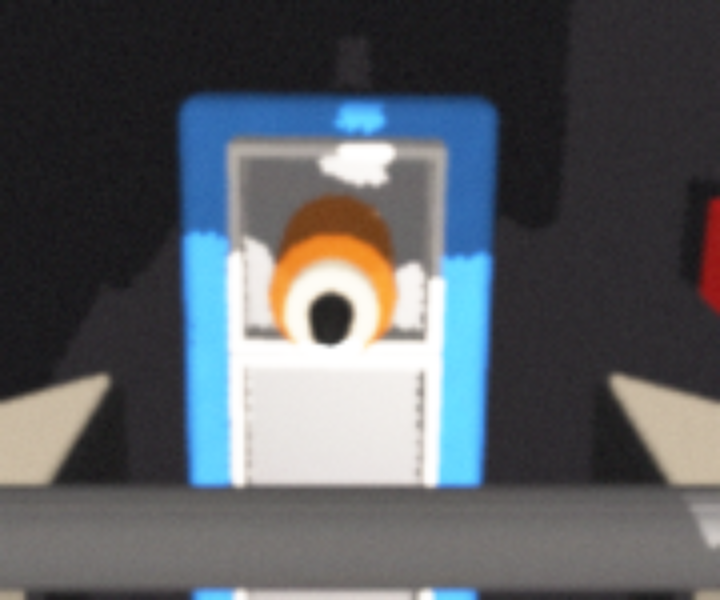

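View pics/s16.png

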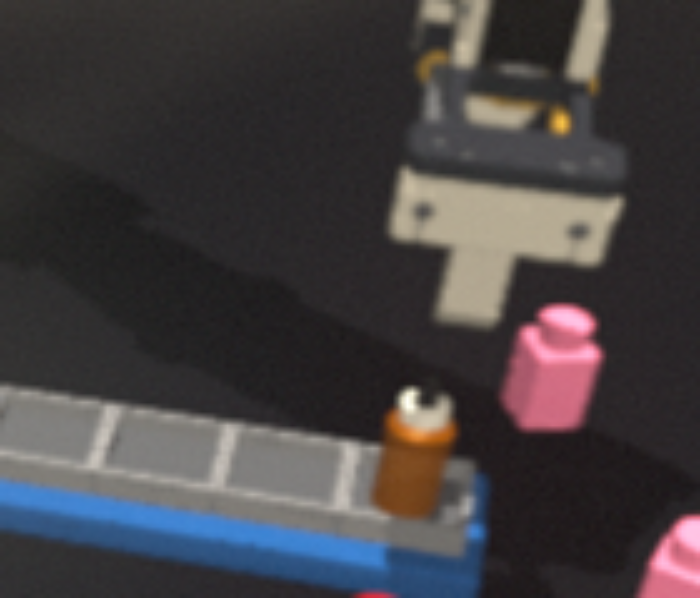

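Run:
```python
from h import *
p=r.camera_params("scene");im=r.capture("scene")
b=loc(H,[[0,HY["dr"],0]])[0]
c=im[175:215,415:455];s=15
c=cv2.resize(c,None,fx=s,fy=s,interpolation=2)
for z in(.028,.076,.080,.084,.088,.092,.096,.104):
    d=np.array([-.1319,.9]);q=proj([[b[0],b[1]-.02,z],[b[0],b[1]+.02,z],[b[0],b[1],z]],p); q=(q-[415,175]+.5)*s
    print(z,q.round(0).tolist())
    cv2.line(c,tuple(q[1].astype(int)),tuple((q[1]+[25,0]).astype(int)),(0,255,0),1); cv2.putText(c,str(int(z*1000)),tuple((q[1]+[28,4]).astype(int)),0,.4,(0,255,0),1)
cv2.imwrite("pics/s17.png",c[:,:,::-1])
```

```text
0.028 [[122.0, 522.0], [371.0, 497.0], [247.0, 509.0]]
0.076 [[175.0, 272.0], [433.0, 247.0], [305.0, 259.0]]
0.08 [[180.0, 250.0], [438.0, 225.0], [309.0, 238.0]]
0.084 [[185.0, 228.0], [443.0, 204.0], [314.0, 216.0]]
0.088 [[189.0, 206.0], [449.0, 182.0], [319.0, 194.0]]
0.092 [[194.0, 184.0], [454.0, 160.0], [325.0, 172.0]]
0.096 [[199.0, 162.0], [459.0, 138.0], [330.0, 150.0]]
0.104 [[208.0, 117.0], [470.0, 93.0], [340.0, 105.0]]
```

View pics/s17.png

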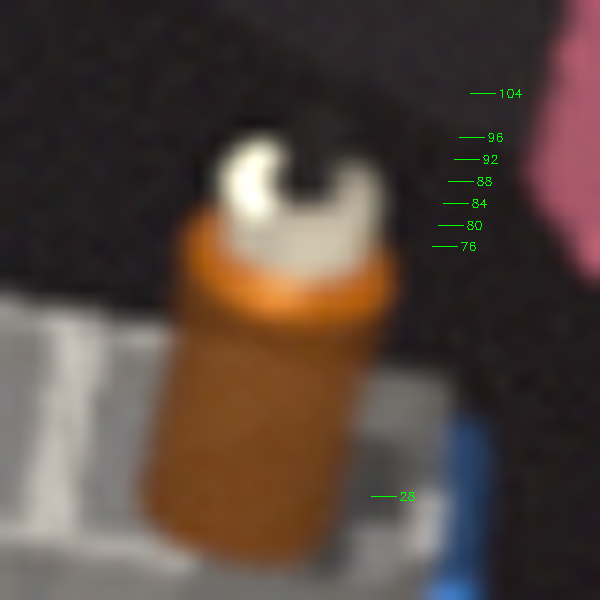

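The collar spans about z=78–88 mm, at rows 190–265 in the crop. With TCP z≈0.0655 the tips close on the collar while the teat (104 mm) still clears the palm. The teat is about 2 mm from the prediction, so I aim with dy=-6.

Call:
carry_out:
  plan:
    - {"delta_pos": [0.5, -3, 3], "delta_rot": [0, 0, 0]}
    - {"delta_pos": [1, -6, 14], "delta_rot": [0, 0, 0]}
    - {"delta_pos": [1, -6, 30], "delta_rot": [0, 0, 0]}
    - {"delta_pos": [1, -6, 46], "delta_rot": [0, 0, 0]}
    - {"delta_pos": [1, -6, 60], "delta_rot": [0, 0, 0]}
    - {"delta_pos": [1, -6, 72], "delta_rot": [0, 0, 0]}
    - {"delta_pos": [1, -6, 80], "delta_rot": [0, 0, 0]}
    - {"delta_pos": [1, -6, 84], "delta_rot": [0, 0, 0]}
    - {"delta_pos": [1, -6, 84.3], "delta_rot": [0, 0, 0]}
    - {"delta_pos": [1, -6, 84.3], "delta_rot": [0, 0, 0]}

```text
t: 38.75
eef_pos: [0.6235, 0.261, 0.066]
orientation: [2.638, 1.705, 0.001]
contact_force: [-0.2, -0.8, 0.2]
width: 0.0705
```

Call:
carry_out:
  plan:
    - {"delta_pos": [0, 0, 0], "delta_rot": [0, 0, 0]}
    - {"delta_pos": [0, 0, 0], "delta_rot": [0, 0, 0]}
    - {"delta_pos": [0, 0, 0], "delta_rot": [0, 0, 0]}
    - {"delta_pos": [0, 0, 0], "delta_rot": [0, 0, 0]}
    - {"delta_pos": [0, 0, 0], "delta_rot": [0, 0, 0]}
    - {"delta_pos": [0, 0, 0], "delta_rot": [0, 0, 0]}
    - {"delta_pos": [0, 0, 0], "delta_rot": [0, 0, 0]}
    - {"delta_pos": [0, 0, 0], "delta_rot": [0, 0, 0]}
    - {"delta_pos": [0, 0, 0], "delta_rot": [0, 0, 0]}
    - {"delta_pos": [0, 0, 0], "delta_rot": [0, 0, 0]}
  gripper: 12
  grip_force: 20

```text
t: 40.0
eef_pos: [0.6232, 0.2608, 0.0655]
orientation: [2.638, 1.705, -0.0]
contact_force: [0.1, -1.1, 0.8]
width: 0.0191
```

Run:
```python
from h import *
at('H','dr',.168)
im=r.capture("scene");cv2.imwrite("pics/s18.png",cv2.resize(im[150:230,380:480],None,fx=7,fy=7)[:,:,::-1])
```

```text
t 40.0 pos [0.6232 0.2608 0.0655] w 19.1 F [ 0.1 -1.1  0.8]
  dpos [  -1.3   -1.7 -102.5] drot [ 0.  0. -0.]
```

View pics/s18.png

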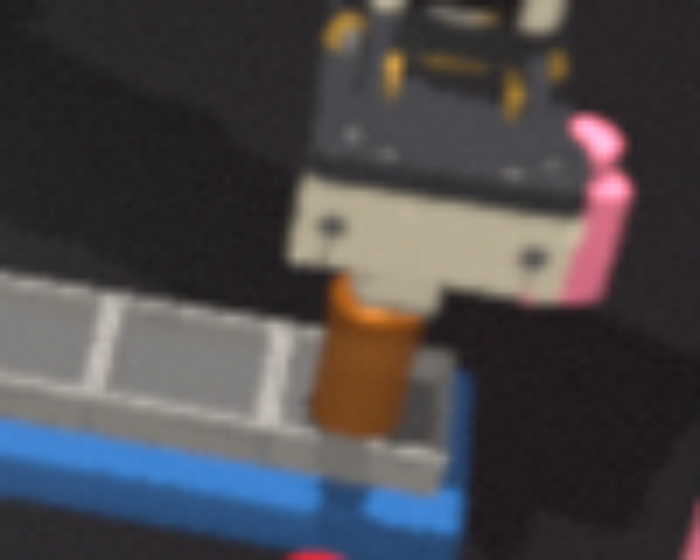

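Run:
```python
from h import *
im=r.capture("wrist");cv2.imwrite("pics/w8.png",cv2.resize(im[190:310,250:390],None,fx=5,fy=5)[:,:,::-1])
p=r.camera_params("wrist");o=r.get_obs();M=R.from_rotvec(o["orientation"]).as_matrix()
q=proj([o["eef_pos"]+M@np.array([x,0,z]) for x,z in((0,-.0225),(0,-.0385),(.010,-.0225),(.015,-.0105),(.015,.0375))],p);print(((q-[250,190])*5).round().tolist())
```

```text
[[345.0, 286.0], [345.0, 351.0], [345.0, 206.0], [345.0, 130.0], [346.0, 31.0]]
```

View pics/w8.png

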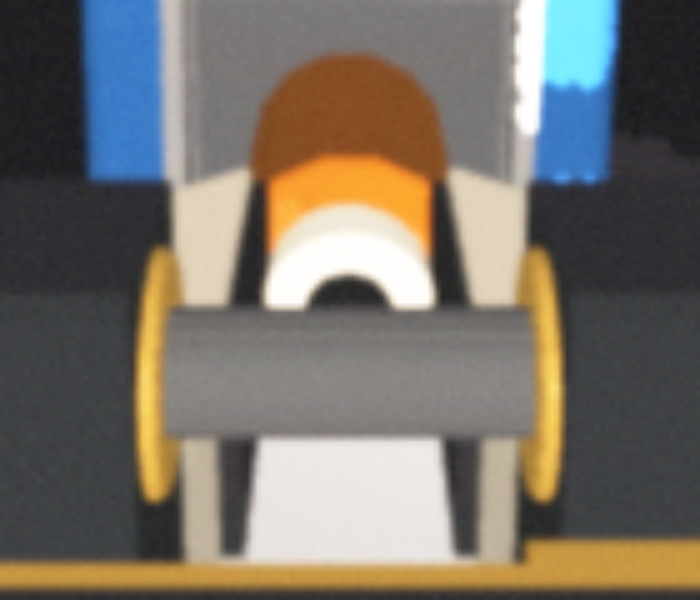

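Width 19.1 mm: the collar is held, about 3 mm off the pad centre, which is within the 19 mm pads. Lifting carefully.

Call:
carry_out:
  plan:
    - {"delta_pos": [0, 0, -2], "delta_rot": [0, 0, 0]}
    - {"delta_pos": [0, 0, -8], "delta_rot": [0, 0, 0]}
    - {"delta_pos": [0, 0, -20], "delta_rot": [0, 0, 0]}
    - {"delta_pos": [0, 0, -36], "delta_rot": [0, 0, 0]}
    - {"delta_pos": [0, 0, -54], "delta_rot": [0, 0, 0]}
    - {"delta_pos": [0, 0, -72], "delta_rot": [0, 0, 0]}
    - {"delta_pos": [0, 0, -88], "delta_rot": [0, 0, 0]}
    - {"delta_pos": [0, 0, -98], "delta_rot": [0, 0, 0]}
    - {"delta_pos": [0, 0, -103], "delta_rot": [0, 0, 0]}
    - {"delta_pos": [0, 0, -103], "delta_rot": [0, 0, 0]}

```text
t: 41.35
eef_pos: [0.6232, 0.2607, 0.1685]
orientation: [2.638, 1.705, -0.0]
contact_force: [-0.5, -0.4, -1.0]
width: 0.0191
```

Run:
```python
from h import *
at('T','dr',.167)
im=r.capture("scene");cv2.imwrite("pics/s19.png",cv2.resize(im[100:220,350:490],None,fx=5,fy=5)[:,:,::-1])
```

```text
t 41.35 pos [0.6232 0.2607 0.1685] w 19.1 F [-0.5 -0.4 -1. ]
  dpos [-503.6  180.     1.5] drot [-0.    0.   -0.63]
```

View pics/s19.png

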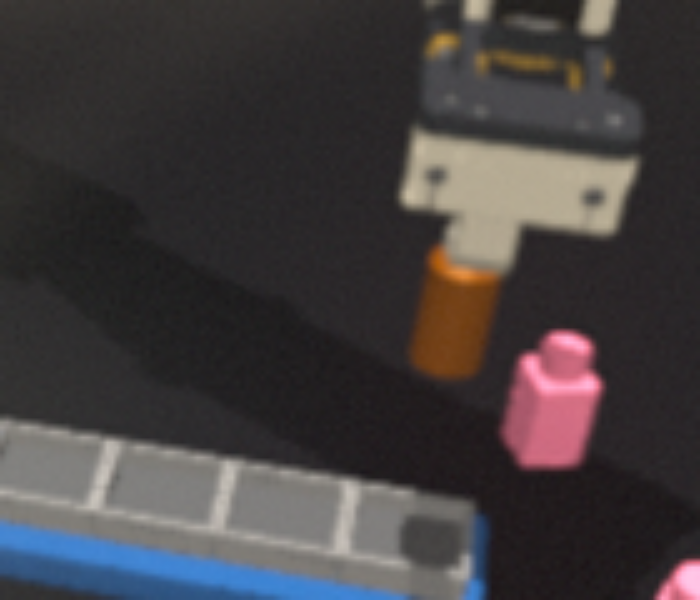

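The dropper hangs upright at crop (455,310). Carrying it in two gentle calls.

Call:
carry_out:
  plan:
    - {"delta_pos": [-5, 2, 0], "delta_rot": [0, 0, -0.01]}
    - {"delta_pos": [-18, 6, 0], "delta_rot": [0, 0, -0.03]}
    - {"delta_pos": [-40, 14, 0], "delta_rot": [0, 0, -0.06]}
    - {"delta_pos": [-68, 24, 0], "delta_rot": [0, 0, -0.1]}
    - {"delta_pos": [-100, 36, 0], "delta_rot": [0, 0, -0.14]}
    - {"delta_pos": [-134, 48, 0], "delta_rot": [0, 0, -0.18]}
    - {"delta_pos": [-168, 60, 0], "delta_rot": [0, 0, -0.22]}
    - {"delta_pos": [-202, 72, 0], "delta_rot": [0, 0, -0.26]}
    - {"delta_pos": [-236, 84, 0], "delta_rot": [0, 0, -0.3]}
    - {"delta_pos": [-270, 96, 0], "delta_rot": [0, 0, -0.34]}

```text
t: 42.65
eef_pos: [0.5991, -0.0273, 0.1684]
orientation: [2.31, 2.128, -0.001]
contact_force: [-0.5, -0.2, -0.8]
width: 0.0187
```

Run:
```python
from h import *
at('T','dr',.167)
```

```text
t 42.65 pos [ 0.5991 -0.0273  0.1684] w 18.7 F [-0.5 -0.2 -0.8]
  dpos [-245.8    1.5    1.5] drot [-0.     0.001 -0.288]
```

Call:
carry_out:
  plan:
    - {"delta_pos": [-33, 0, 0], "delta_rot": [0, 0, -0.04]}
    - {"delta_pos": [-66, 0, 0], "delta_rot": [0, 0, -0.08]}
    - {"delta_pos": [-100, 0, 0], "delta_rot": [0, 0, -0.12]}
    - {"delta_pos": [-134, 0.5, 0], "delta_rot": [0, 0, -0.16]}
    - {"delta_pos": [-168, 1, 0], "delta_rot": [0, 0, -0.2]}
    - {"delta_pos": [-198, 1, 0], "delta_rot": [0, 0, -0.24]}
    - {"delta_pos": [-222, 1, 0], "delta_rot": [0, 0, -0.27]}
    - {"delta_pos": [-238, 1, 0], "delta_rot": [0, 0, -0.285]}
    - {"delta_pos": [-245, 1.5, 0], "delta_rot": [0, 0, -0.288]}
    - {"delta_pos": [-245, 1.5, 0], "delta_rot": [0, 0, -0.288]}

```text
t: 43.9
eef_pos: [0.5806, -0.2696, 0.1684]
orientation: [-1.984, -2.436, 0.0]
contact_force: [0.0, 0.6, -1.2]
width: 0.0193
```

Call:
carry_out:
  plan:
    - {"delta_pos": [0, 0, 0], "delta_rot": [0, 0, 0]}
    - {"delta_pos": [0, 0, 6], "delta_rot": [0, 0, 0]}
    - {"delta_pos": [0, 0, 20], "delta_rot": [0, 0, 0]}
    - {"delta_pos": [0, 0, 38], "delta_rot": [0, 0, 0]}
    - {"delta_pos": [0, 0, 56], "delta_rot": [0, 0, 0]}
    - {"delta_pos": [0, 0, 72], "delta_rot": [0, 0, 0]}
    - {"delta_pos": [0, 0, 83], "delta_rot": [0, 0, 0]}
    - {"delta_pos": [0, 0, 90], "delta_rot": [0, 0, 0]}
    - {"delta_pos": [0, 0, 92], "delta_rot": [0, 0, 0]}
    - {"delta_pos": [0, 0, 92], "delta_rot": [0, 0, 0]}

```text
t: 45.15
eef_pos: [0.5813, -0.2692, 0.0768]
orientation: [1.982, 2.437, 0.0]
contact_force: [0.6, 0.6, -1.3]
width: 0.0188
```

Run:
```python
from h import *
at('T','dr',.0438)
im=r.capture("scene");cv2.imwrite("pics/s20.png",cv2.resize(im[150:250,150:310],None,fx=5,fy=5)[:,:,::-1])
```

```text
t 45.15 pos [ 0.5813 -0.2692  0.0768] w 18.8 F [ 0.6  0.6 -1.3]
  dpos [-3.  -1.5 33. ] drot [ 0.     0.    -0.002]
```

View pics/s20.png

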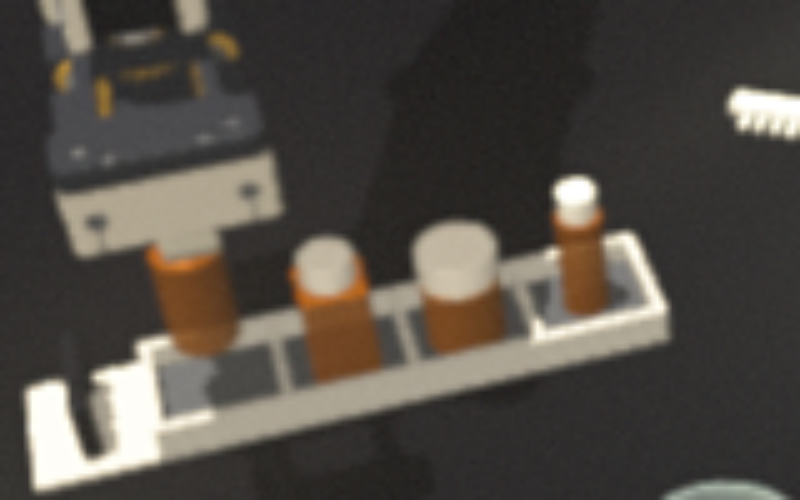

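The dropper is upright over the compartment beside the handle, at crop (195,300). Lowering.

Call:
carry_out:
  plan:
    - {"delta_pos": [0, -1, 4], "delta_rot": [0, 0, 0]}
    - {"delta_pos": [0, -1.5, 11], "delta_rot": [0, 0, 0]}
    - {"delta_pos": [0, -1.5, 19], "delta_rot": [0, 0, 0]}
    - {"delta_pos": [0, -1.5, 26], "delta_rot": [0, 0, 0]}
    - {"delta_pos": [0, -1.5, 30], "delta_rot": [0, 0, 0]}
    - {"delta_pos": [0, -1.5, 32], "delta_rot": [0, 0, 0]}
    - {"delta_pos": [0, -1.5, 32.8], "delta_rot": [0, 0, 0]}
    - {"delta_pos": [0, -1.5, 32.8], "delta_rot": [0, 0, 0]}
    - {"delta_pos": [0, -1.5, 32.8], "delta_rot": [0, 0, 0]}
    - {"delta_pos": [0, -1.5, 32.8], "delta_rot": [0, 0, 0]}

```text
t: 46.45
eef_pos: [0.5796, -0.2695, 0.0439]
orientation: [1.982, 2.437, 0.0]
contact_force: [-0.2, -0.5, -1.1]
width: 0.0189
```

Call:
carry_out:
  plan:
    - {"delta_pos": [0, 0, 0], "delta_rot": [0, 0, 0]}
    - {"delta_pos": [0, 0, 0], "delta_rot": [0, 0, 0]}
    - {"delta_pos": [0, 0, 0], "delta_rot": [0, 0, 0]}
    - {"delta_pos": [0, 0, 0], "delta_rot": [0, 0, 0]}
    - {"delta_pos": [0, 0, 0], "delta_rot": [0, 0, 0]}
    - {"delta_pos": [0, 0, -5], "delta_rot": [0, 0, 0]}
    - {"delta_pos": [0, 0, -25], "delta_rot": [0, 0, 0]}
    - {"delta_pos": [0, 0, -55], "delta_rot": [0, 0, 0]}
    - {"delta_pos": [0, 0, -90], "delta_rot": [0, 0, 0]}
    - {"delta_pos": [0, 0, -120], "delta_rot": [0, 0, 0]}
  gripper: 60

```text
t: 47.7
eef_pos: [0.5801, -0.2694, 0.1668]
orientation: [1.981, 2.436, 0.001]
contact_force: [0.5, -1.3, -0.0]
width: 0.06
```

Call:
carry_out:
  plan:
    - {"delta_pos": [0, 0, -15], "delta_rot": [0, 0, 0]}
    - {"delta_pos": [-20, 0, -30], "delta_rot": [0, 0, 0]}
    - {"delta_pos": [-50, 0, -40], "delta_rot": [0, 0, 0]}
    - {"delta_pos": [-80, 0, -50], "delta_rot": [0, 0, 0]}
    - {"delta_pos": [-110, 0, -50], "delta_rot": [0, 0, 0]}
    - {"delta_pos": [-130, 0, -50], "delta_rot": [0, 0, 0]}
    - {"delta_pos": [-140, 0, -50], "delta_rot": [0, 0, 0]}
    - {"delta_pos": [-140, 0, -50], "delta_rot": [0, 0, 0]}
    - {"delta_pos": [-140, 0, -50], "delta_rot": [0, 0, 0]}
    - {"delta_pos": [-140, 0, -50], "delta_rot": [0, 0, 0]}

```text
t: 48.95
eef_pos: [0.6082, -0.4054, 0.2141]
orientation: [-1.981, -2.438, -0.0]
contact_force: [0.1, 0.4, -0.4]
width: 0.06
```

Run:
```python
from h import *
at('T','dr',.17)
im=r.capture("scene");cv2.imwrite("pics/s21.png",cv2.resize(im[140:260,140:460],None,fx=2.5,fy=2.5,interpolation=2)[:,:,::-1])
im=r.capture("top");cv2.imwrite("pics/t21.png",cv2.resize(im[190:270,340:480],None,fx=5,fy=5,interpolation=2)[:,:,::-1])
```

```text
t 48.95 pos [ 0.6082 -0.4054  0.2141] w 60.0 F [ 0.1  0.4 -0.4]
  dpos [1.359e+02 1.000e-01 4.410e+01] drot [ 0. -0. -0.]
```

View pics/s21.png

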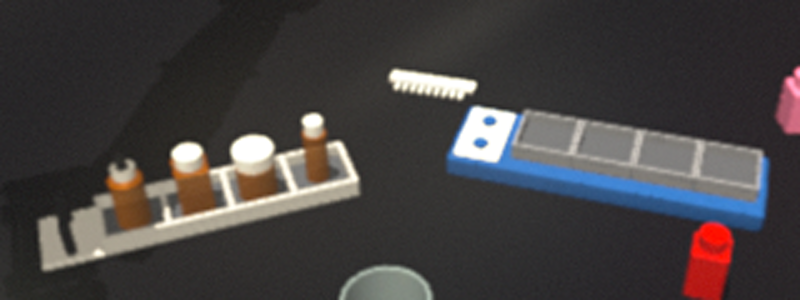

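View pics/t21.png

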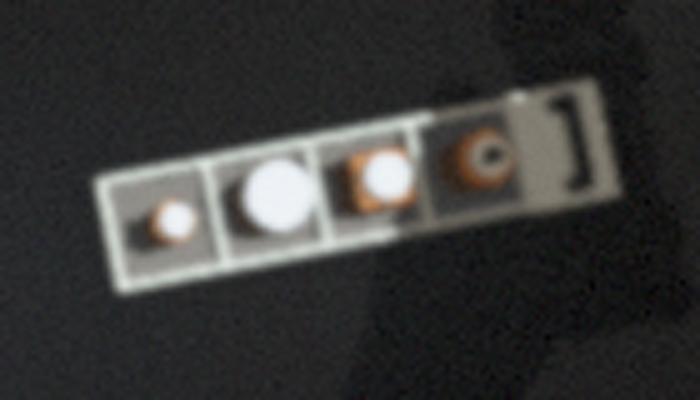

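All four bottles stand upright in their compartments. In the top crop they are slim (172,220), jar (278,195), square (385,175) and dropper (485,157, beside the handle). The heater is empty and the robot is clear, so I'm handing in.

```bash
python3 -c "
from plant import r
print(r.close_job())"
```

```text
the job is handed in; nothing more can be done
None
```

I moved all four bottles from the heater to the tray in reverse order and handed the job in at about 49 s of the allowed 106 s. Going from the compartment farthest from the handle, they stand as slim, jar, square and dropper, with the dropper beside the handle. The last scene and top pictures showed one upright bottle in each compartment and an empty heater. The robot was clear, the look-alikes visible in those crops had not moved, and the final wrist force read about zero.

Some checks disagreed or failed along the way:
- **Finger length:** the fingertips sit about 12 mm behind the TCP, not 25 mm ahead of it as the interface text says. My first close therefore took the slim vial by its cap (16 mm reading). I reopened without lifting and gripped it lower, on the body.
- **Dropper grip:** because of those short fingers I held the dropper by its collar (19 mm reading), about 3 mm off the pad centre. It stayed upright throughout.
- **Heater position:** the wrist view put the row of blocks about 2 mm from my first fit, so I corrected for it.
- **Refused call:** one call was rejected because its rows had no delta_rot. Nothing moved.

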